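# Load the stall's disinfection cabinet with sauce-bottle caps

### The job

Get every white squeeze-bottle cap into the tray on the back of the disinfection cabinet's door: swing the door wide open by its handle first, then pick up the caps lying loose on the counter, and lift the bin of caps straight up out of the organiser frame, upright and with its caps still in it, before tipping it out over the tray. At the end have the empty bin fully home and upright in its slot of the frame, all caps in the tray and the door closed; leave everything else where it is.

Things in the scene. Friction and masses are not known exactly. Their poses are not given: they have to be found in the camera images.
- door (a joint): Door angle, rad: 0 closed, 1.57 square, 1.8 the stop (= turn about +z). May start slightly ajar. Door 270 mm wide, 125 tall (foot 50 mm, top 175 mm above the counter), 15 thick, hinged on its vertical edge at the robot's right; the left edge swings towards the robot. Light friction, no latch, stays where left.
- door_hinge (a point): Point on the door's vertical hinge axis, 130 mm above the counter. Its frame turns with the door: y runs along the panel from the hinge to the free edge, x is normal to the panel, from the handle side to the tray side, z up.
- door_handle (a point): Grip point on the door's black upright round bar handle: 12 mm thick, axis vertical, 40 mm clear of the door's outer face; 240 mm along the panel (y) from the hinge axis and at x = -47.5 mm from it. Bar's top end is 24 mm above this point, which is 146 mm above the counter; thin stays join it to the door 30 and 56 mm below. Can be pinched from above. Axes as door_hinge.
- tray (a point): Centre of the floor of the open aluminium tray fixed to the door's inner face (swings with it; under the cabinet's roof when closed). Floor 60 mm above the counter. Inside 182 mm along the panel (y) x 126 mm across (x); rim 55 mm above the floor on three sides; the door (115 mm above the floor) is the fourth, at x = -62 mm. Axes as door_hinge.
- cabinet: Fixed metal disinfection cabinet, 200 deep x 280 wide x 176 mm tall; origin under its centre on the counter, x points from its front to its back, y to the robot's left. The door covers its front.
- frame: Fixed grey plastic organiser frame, 124 (x) x 183 (y) x 50 mm tall, with two open slots side by side along y, centred at y = -44.5 and +44.5 mm; each slot is 114 x 84 mm inside, floor 6 mm thick. Origin under its centre on the counter.
- bin: Loose aluminium insert bin with caps in it, in a slot (2 mm play all round): 110 (x) x 80 (y) x 75 mm tall, 4 mm walls, 180 g, slippery. Origin: centre of underside. Upright back wall at +x has a grippy tab 10 (x) x 36 (y) mm at x = 50, rising from the rim to 111 mm. The -x side is a scoop face leaning out from the floor (x -13) to the rim (x -53): tip it face down by 80 degrees or more.
- other_bin: A bin of the same make in the other slot, full of wooden sticks; not to be moved.
- cap1: White plastic bottle cap: skirt 28 mm across and 20 mm tall with a 10 mm spout on top, 36 mm tall in all, 15 g. Origin: centre of its underside, z towards the spout. Starts standing in the bin; may be absent.
- cap2: White plastic bottle cap: skirt 28 mm across and 20 mm tall with a 10 mm spout on top, 36 mm tall in all, 15 g. Origin: centre of its underside, z towards the spout. Starts standing in the bin; may be absent.
- cap3: White plastic bottle cap: skirt 28 mm across and 20 mm tall with a 10 mm spout on top, 36 mm tall in all, 15 g. Origin: centre of its underside, z towards the spout. Starts standing in the bin; may be absent.
- cap4: White plastic bottle cap: skirt 28 mm across and 20 mm tall with a 10 mm spout on top, 36 mm tall in all, 15 g. Origin: centre of its underside, z towards the spout. Starts standing in the bin; may be absent.
- cap5: White plastic bottle cap: skirt 28 mm across and 20 mm tall with a 10 mm spout on top, 36 mm tall in all, 15 g. Origin: centre of its underside, z towards the spout. Starts standing loose on the counter; may be absent.
- cap6: White plastic bottle cap: skirt 28 mm across and 20 mm tall with a 10 mm spout on top, 36 mm tall in all, 15 g. Origin: centre of its underside, z towards the spout. Starts standing loose on the counter; may be absent.
- cap7: White plastic bottle cap: skirt 28 mm across and 20 mm tall with a 10 mm spout on top, 36 mm tall in all, 15 g. Origin: centre of its underside, z towards the spout. Starts standing loose on the counter; may be absent.
- bottle_a: Bystander: amber bottle, 54 mm across, 170 mm tall.
- spoon: Bystander: spoon, 160 mm long, lying in front of the frame; its origin is about its middle.
- jar: Bystander: glass jar, 70 mm across, 80 mm tall.

How it is judged:
By the outcome, as a careful person would: the job done as asked, in the order asked, and still so for the second after the job is handed in, with the robot touching nothing.
Of cap1, cap2, cap3, cap4 only 2 to 4 are there at a start; the rules pass over those that are not, and their reading is None.
Of cap5, cap6, cap7 only 2 to 3 are there at a start; the rules pass over those that are not, and their reading is None.
At some moment in a run one of cap5, cap6, cap7 may be knocked a few centimetres aside while the robot is not near it.
It also fails if it takes over 200 s, if anything falls off the work surface, if the arm or the gripper's body presses on something with over 40 N, if the wrist force passes 120 N, or if a joint passes its speed limit or range.

### The arm

A 6-joint arm with a two-finger parallel gripper is mounted at the origin on the work surface. World frame = base frame: x ahead of the robot, y to its left, z up, the work surface at z = 0. Lengths are in m, angles in rad, forces in N, time in s.
With the tool pointing down it reaches from about 0.35 to 0.775 m from the base axis. Payload 5.5 kg.
Tool frame: the origin (TCP) lies at the very end of the fingers, on their centre line; the grasp point (between the pads) lies env.grasp_offset behind it (env.grasp_offset is the distance from the TCP to the grasp point, in m); x points along the fingers, y is the direction in which the jaws open and shut, and the axes are right-handed (so a half turn about x gives the same grasp; the last joint's range is limited). The gripper opens to 85 mm and grips with 20 to 120 N. Pads are 22 mm wide; open, the fingers measure 114 mm over their backs; the gripper's body (76 mm by 85 mm) begins 54 mm behind the grasp point. The pads swing forward as they close: fully open they stand 13 mm farther back than shut.
Start: joints at [-0.14, 0.313, 0.046, 1.304, 0, 1.431], TCP at [0.575, -0, 0.231] pointing down, gripper open.
Joint ranges: [-2.76, 2.76], [-0.86, 1.69], [-1.03, 1.26], [-2.2, 2.34], [-1.47, 1.5], [-3.14, 3.14]. Speed limits (rad/s): [2.57, 2.57, 3.14, 3.14, 3.14, 3.14].

### API

Orientations are given as a unit quaternion [w, x, y, z].
In Python, from workcell import get_state, viewer, job, env gives the robot as it stands.
- The arm moves only by the tool send_rows, never from a script. Its argument "plan" is a list of rows, each a list of 6 numbers: the shift along the tool's x, y, z in mm, then the turn, a rotation vector about the tool's x, y, z in degrees. A call has exactly 10 rows; each row is the pose to reach, as a shift and turn from the pose commanded when the call began, along the tool's axes at that moment; what a row does not reach only later rows make up. A row lasts 1/8 s, in which the tool goes at most 62.5 mm and 10.7 degrees, less where a joint would pass 70% of its speed; a pose out of reach is approached as far as the arm can. A call with a gripper value outside its range is refused whole. "claw" is the finger opening in mm, from 0 to 85.4, set as the call begins (left out, the last holds). The fingers move at their own pace and stop on an object; "newtons" is the grip in N (left out, the last holds). Time passes only in rows, so rows that repeat a pose let the fingers close, or fill a call up. It gives the time, the measured TCP pose, the force and the opening at its end, in the units of the state.
- get_state(): the state, without advancing time (a new reading comes with each control period).
- viewer.read_camera(name): name is "scene" or "side" or "wrist"; returns a dict with "frame" (420x560x3 uint8, blue, green, red), "mtx" (3x3 intrinsics, pixels), "rvec" (rotation vector, rad) and "tvec" (3), from world to camera coordinates, as OpenCV has them. Camera axes: x right, y down, z forward; pixel columns grow to the right and rows downward; lengths in m; the calibration is good to about 2 mm. The wrist camera is an equidistant fisheye: a pixel r from the principal point sees the ray r / f radians off the axis. A picture is of the moment at which its call begins. There is no depth.
- job.hand_in(): hands the job in, once; it reports no verdict.
The state is a dict: "clock": time; "joint_pos": joint angles; "qvel": joint speeds; "tau": joint torques, N m; "tcp_pos": TCP position; "orientation": TCP orientation; "wrist_force": force on the tool from outside, world axes, zero at the start; "ft_torque": the same for the moment, N m; "finger_gap": finger opening in m.
Only numpy, scipy, OpenCV 4.12 (cv2) and the standard library are available. Lean on these libraries where they do the work, as an engineer would, in place of code of your own. Each camera call takes 0.05 s, during which the arm holds its last target.

## Working session

There is one attempt and no reset: what is moved stays moved. The work goes in short steps, Python scripts to look and compute and a tool call to move; the robot and the scene stay as the last step left them, time stands still between calls to the robot, and variables do not carry over. Pictures are saved under pics/ and viewed, and the job is handed in when it is done.

Besides the shell and the picture viewer there is one more tool, called after "Call:" by a JSON object that holds its "api" and its "payload". send_rows: Moves the arm, as the interface text tells. Its arguments: {"type":"object","properties":{"plan":{"type":"array"},"claw":{"type":"number"},"newtons":{"type":"number"}},"required":["plan"]}

```bash
ls; mkdir -p pics
python3 - <<'E'
from workcell import get_state, viewer, job, env
import cv2
s=get_state(); print(s); print(env.grasp_offset)
for n in ["scene","side","wrist"]:
    r=viewer.read_camera(n); cv2.imwrite(f"pics/a_{n}.png",r["frame"]); print(n,r["mtx"].tolist(),r["rvec"],r["tvec"])
E
```

```text
pics
{'clock': 0.0, 'joint_pos': array([-1.39586320e-01,  3.14009539e-01,  4.49843824e-02,  1.30358166e+00,
        1.66438298e-05,  1.43118960e+00]), 'qvel': array([ 2.44271945e-03, -3.87043001e-05, -9.66802810e-04,  6.07434336e-04,
        1.16588373e-03,  1.59891256e-03]), 'tau': array([-2.90074182e-03, -4.80629075e+01,  2.98531097e+01,  1.95313990e-02,
       -3.83516899e-04, -4.27451073e-05]), 'tcp_pos': array([5.74500294e-01, 7.34918189e-05, 2.30405868e-01]), 'orientation': array([ 0.49949015,  0.49961416,  0.50051963, -0.50037524]), 'wrist_force': array([ 0.52685621, -0.57043993, -0.29593232]), 'ft_torque': array([ 0.00755621,  0.03142597, -0.04504326]), 'finger_gap': 0.08535828018993162}
0.0187
scene [[472.5332047712124, 0.0, 277.8648196634885], [0.0, 472.5332047712124, 210.51943903332383], [0.0, 0.0, 1.0]] [ 1.06454882  2.56067022 -0.82079958] [ 0.36855534 -0.28885993  1.71008746]
side [[470.3410661927853, 0.0, 280.2478487276276], [0.0, 470.3410661927853, 210.55419272339412], [0.0, 0.0, 1.0]] [ 0.96936179 -2.37152628  1.13326738] [0.45924245 0.31025255 0.97501413]
wrist [[325.19226210127806, 0.0, 279.8028528744736], [0.0, 325.19226210127806, 206.9584711435051], [0.0, 0.0, 1.0]] [-2.82726459e+00  3.87571619e-04  3.20597274e-03] [-0.57415458 -0.03997329  0.37986106]
```

View pics/a_scene.png

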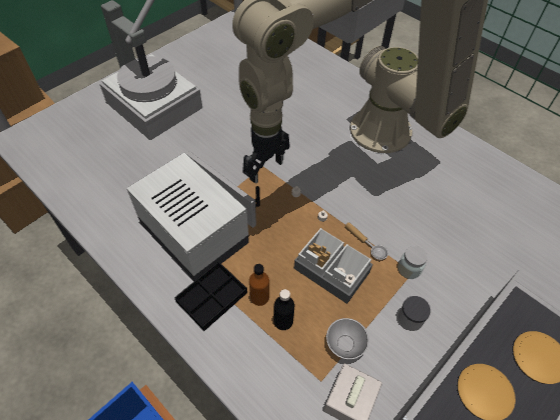

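View pics/a_side.png

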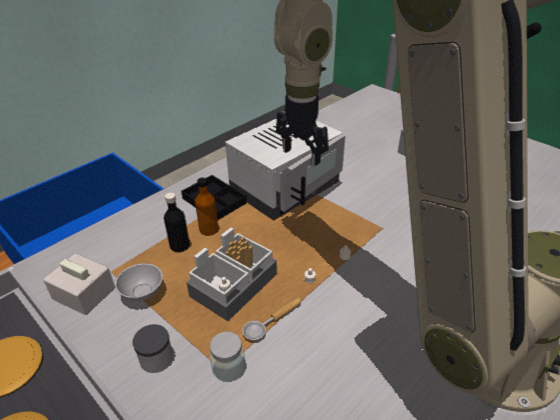

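View pics/a_wrist.png

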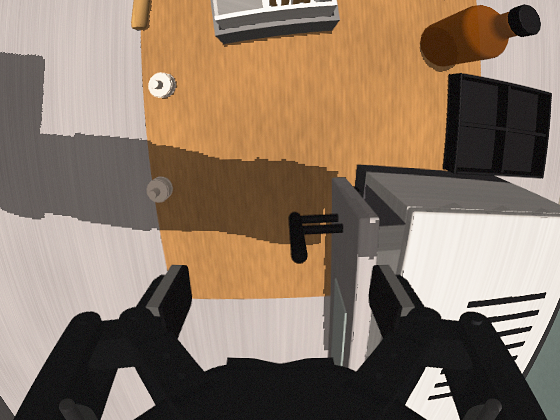

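The scene shows the cabinet at the scene camera's (190,210), door slightly ajar, and the handle near (256,195). The frame is near (335,265) with the target bin in its right slot. Two loose caps are at (322,215) and (296,191). The amber bottle, jar and spoon also show. Next come the helpers and measurements.

```bash
cat > h.py <<'E'
from workcell import get_state, viewer, job, env
import cv2, numpy as np
from scipy.spatial.transform import Rotation as R
def RQ(q): return R.from_quat([q[1],q[2],q[3],q[0]])
def cam(n,save=None):
    r=viewer.read_camera(n); r["name"]=n
    if save: cv2.imwrite("pics/"+save+".png",r["frame"])
    return r
def proj(r,P):
    P=np.atleast_2d(P).astype(float); M=cv2.Rodrigues(np.array(r["rvec"],float))[0]; c=P@M.T+np.ravel(r["tvec"])
    K=r["mtx"]
    if r["name"]=="wrist":
        rr=np.hypot(c[:,0],c[:,1])+1e-12; th=np.arctan2(rr,c[:,2]); u=c[:,:2]/rr[:,None]*th[:,None]
    else: u=c[:,:2]/c[:,2:]
    return u*[K[0][0],K[1][1]]+[K[0][2],K[1][2]]
def ray(r,px):
    M=cv2.Rodrigues(np.array(r["rvec"],float))[0]; K=np.array(r["mtx"])
    a=(np.array(px,float)-[K[0][2],K[1][2]])/[K[0][0],K[1][1]]
    if r["name"]=="wrist":
        t=np.linalg.norm(a)+1e-12; d=np.r_[a/t*np.sin(t),np.cos(t)]
    else: d=np.r_[a,1]
    d=M.T@d; return -M.T@np.ravel(r["tvec"]), d/np.linalg.norm(d)
def onz(r,px,z):
    o,d=ray(r,px); return o+d*(z-o[2])/d[2]
def tri(*rp):
    A=np.zeros((3,3));b=np.zeros(3)
    for r,p in rp:
        o,d=ray(r,p); Q=np.eye(3)-np.outer(d,d); A+=Q;b+=Q@o
    X=np.linalg.solve(A,b)
    return X,[round(float(np.linalg.norm((np.eye(3)-np.outer(ray(r,p)[1],ray(r,p)[1]))@(X-ray(r,p)[0])))*1000,1) for r,p in rp]
def down(yaw): # tool x down, tool y along (cos yaw, sin yaw,0)
    x=np.array([0,0,-1.]);y=np.array([np.cos(yaw),np.sin(yaw),0]);return R.from_matrix(np.c_[x,y,np.cross(x,y)])
def delta(pos,rot,s=None,pose0=None):
    """row numbers to reach TCP pose from the current (or pose0)"""
    s=s or get_state(); p0,r0=(s["tcp_pos"],RQ(s["orientation"])) if pose0 is None else pose0
    return np.round(np.r_[r0.inv().apply(np.array(pos)-p0)*1000, (r0.inv()*rot).as_rotvec(degrees=True)],1).tolist()
def st():
    s=get_state(); print("t",round(s["clock"],2),"tcp",np.round(s["tcp_pos"],4),"R",np.round(RQ(s["orientation"]).as_matrix(),3).tolist(),"F",np.round(s["wrist_force"],1),"gap",round(s["finger_gap"]*1000,1),"q",np.round(s["joint_pos"],2)); return s
def crop(r,u0,v0,w,hh,k,name):
    f=r["frame"][v0:v0+hh,u0:u0+w]; cv2.imwrite("pics/"+name+".png",cv2.resize(f,None,fx=k,fy=k,interpolation=cv2.INTER_CUBIC))
E
python3 - <<'E'
from h import *
st()
a=cam("scene");b=cam("side");c=cam("wrist")
crop(a,120,140,200,150,4,"b_scene"); crop(b,170,110,250,187,3,"b_side"); crop(a,230,170,200,150,4,"b_scene2")
crop(c,120,0,260,195,3,"b_wrist")
for r in (a,b,c): print(r["name"],ray(r,(280,210)))
E
```

```text
t 0.15 tcp [0.5746 0.     0.2306] R [[-0.001, 1.0, 0.0], [0.0, 0.0, -1.0], [-1.0, -0.001, -0.0]] F [-0.  -0.4  0.2] gap 85.3 q [-0.14  0.31  0.05  1.3  -0.    1.43]
scene (array([1.14962801, 0.59433365, 1.21193859]), array([-0.42815407, -0.40130782, -0.8097136 ]))
side (array([-0.07971934,  0.7199596 ,  0.85622184]), array([ 0.55524459, -0.54999399, -0.62386702]))
wrist (array([0.57514105, 0.07905609, 0.37273266]), array([-8.86745985e-04, -3.18164050e-01, -9.48035258e-01]))
```

View pics/b_scene.png

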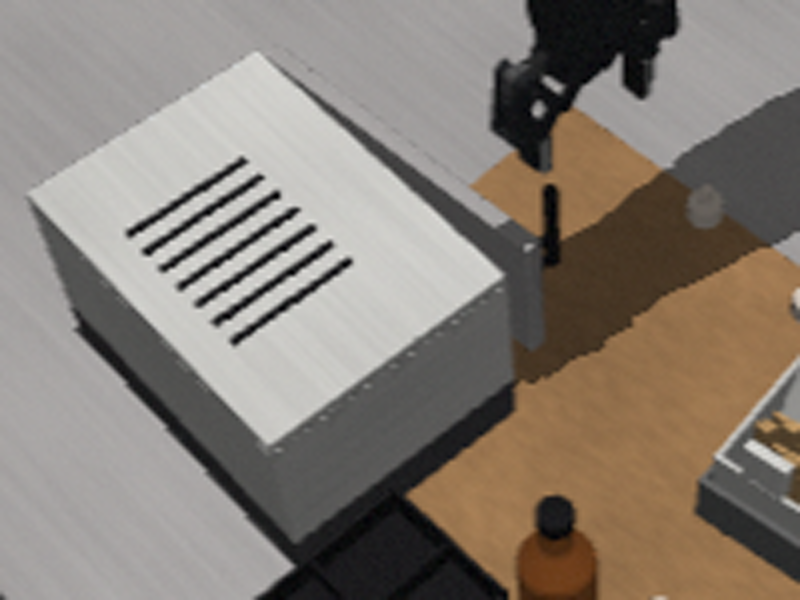

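View pics/b_side.png

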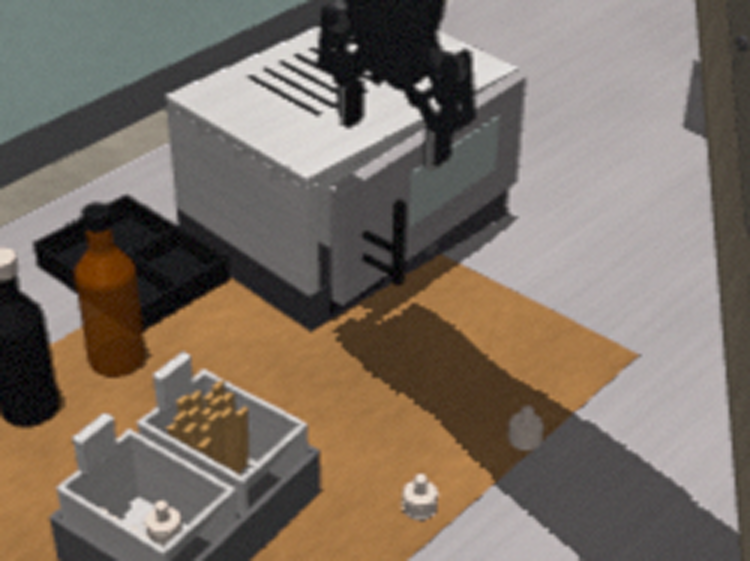

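View pics/b_scene2.png

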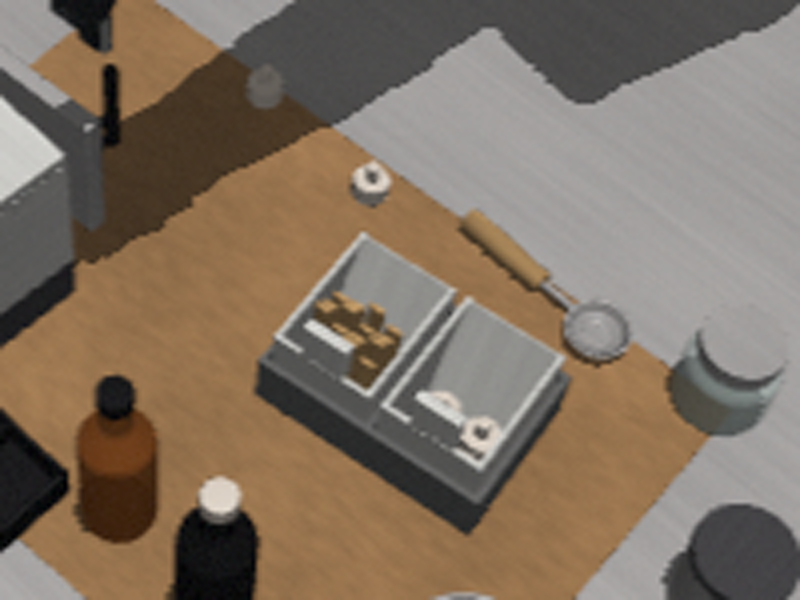

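View pics/b_wrist.png

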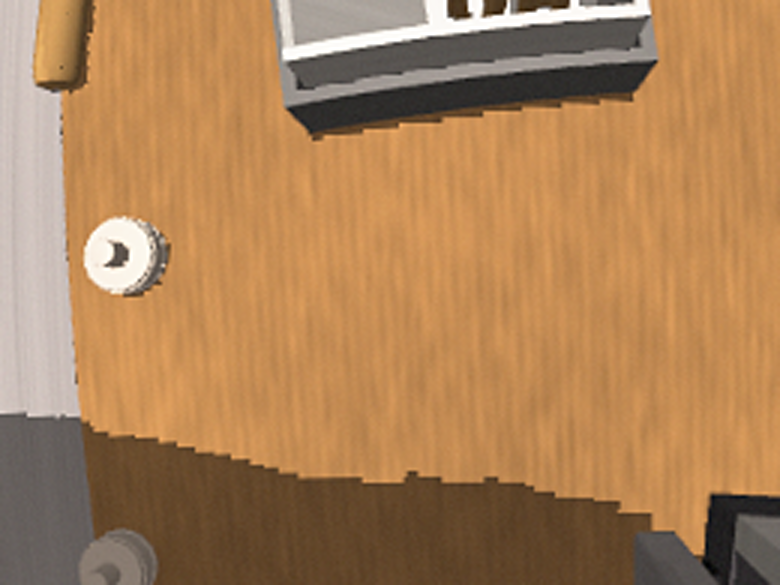

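Run:
```python
from h import *
a=cam("scene");b=cam("side");c=cam("wrist")
S=lambda u,v:(120+u/4,140+v/4); D=lambda u,v:(170+u/3,110+v/3); S2=lambda u,v:(230+u/4,170+v/4); W=lambda u,v:(120+u/3,v/3)
print("handle top", tri((a,S(549,189)),(b,D(399,206)),(c,(299,256))))
print("handle low", tri((a,S(551,262)),(b,D(399,280))))
print("cap a skirttop", tri((a,S2(371,178)),(b,D(421,491)),(c,W(120,254))))
print("cap b", tri((a,S2(266,80)),(b,D(526,420))), onz(c,W(113,570),.02), onz(c,(160,189),.02))
# door: top free edge corners ; cabinet roof corners
print("roof corners", [onz(a,S(*p),.176).round(4) for p in [(260,52),(30,196),(270,445),(503,277)]])
print("side roof", [onz(b,D(*p),.176).round(4) for p in [(167,97),(308,180),(525,77)]])
print("door top free outer/inner", [onz(a,S(*p),.175).round(4) for p in [(505,226),(537,246)]])
# frame top corners z=.05
print("frame", [onz(a,S2(*p),.05).round(4) for p in [(470,500),(570,375),(260,360)]])
print("bin rim z=.081", [onz(a,S2(*p),.081).round(4) for p in [(470,297),(565,357),(482,470),(383,404)]])
print("bin rim side", [onz(b,D(*p),.081).round(4) for p in [(60,490),(135,432),(235,490),(160,552)]])
print("jar, bottle",onz(a,S2(745,345),.08).round(3),onz(a,S2(115,390),.17).round(3))
print("spoon",onz(a,S2(500,250),.01).round(3),onz(a,S2(470,220),.01).round(3),onz(a,S2(598,335),.01).round(3))
```

```text
handle top (array([ 0.58660226, -0.02526968,  0.16411917]), [1.9, 1.7, 2.2])
handle low (array([ 0.58603978, -0.02575027,  0.08066033]), [1.0, 1.0])
cap a skirttop (array([0.43834155, 0.1073351 , 0.01764975]), [2.0, 1.3, 2.5])
cap b (array([ 0.42614851, -0.01406024,  0.02236907]), [0.6, 0.6]) [ 0.43090849 -0.01472668  0.02      ] [ 0.43405409 -0.01355011  0.02      ]
roof corners [array([ 0.6525, -0.2629,  0.176 ]), array([ 0.8512, -0.269 ,  0.176 ]), array([0.8607, 0.0058, 0.176 ]), array([0.6658, 0.0137, 0.176 ])]
side roof [array([0.8529, 0.0091, 0.176 ]), array([0.6566, 0.0154, 0.176 ]), array([ 0.6327, -0.2535,  0.176 ])]
door top free outer/inner [array([ 0.6346, -0.0177,  0.175 ]), array([0.6309, 0.0104, 0.175 ])]
frame [array([0.6081, 0.3446, 0.05  ]), array([0.484 , 0.3329, 0.05  ]), array([0.6296, 0.1704, 0.05  ])]
bin rim z=.081 [array([0.5019, 0.2512, 0.081 ]), array([0.4929, 0.3287, 0.081 ]), array([0.6001, 0.343 , 0.081 ]), array([0.6093, 0.264 , 0.081 ])]
bin rim side [array([0.5949, 0.3417, 0.081 ]), array([0.6033, 0.2622, 0.081 ]), array([0.5   , 0.2494, 0.081 ]), array([0.4933, 0.3284, 0.081 ])]
jar, bottle [0.396 0.411 0.08 ] [0.763 0.165 0.17 ]
spoon [0.413 0.219 0.01 ] [0.407 0.185 0.01 ] [0.42  0.318 0.01 ]
```

Run:
```python
from h import *
s=st(); print(delta([.5865,-.0255,.235],down(np.radians(92.5))))
```

```text
t 0.45 tcp [0.575  0.     0.2312] R [[-0.0, 1.0, -0.0], [0.0, -0.0, -1.0], [-1.0, -0.0, -0.0]] F [0.1 0.5 0.6] gap 85.2 q [-0.14  0.31  0.05  1.3   0.    1.43]
[-3.8, 11.5, 25.5, -92.5, -0.0, 0.0]
```

Call:
{"api": "send_rows", "payload": {"plan": [[0, 1, 3, -10, 0, 0], [-1, 2, 6, -20, 0, 0], [-2, 4, 9, -30, 0, 0], [-2, 5, 12, -40, 0, 0], [-3, 6, 15, -50, 0, 0], [-3, 8, 18, -60, 0, 0], [-4, 9, 21, -70, 0, 0], [-4, 10, 23, -80, 0, 0], [-4, 11.5, 25.5, -90, 0, 0], [-4, 11.5, 25.5, -92.5, 0, 0]], "claw": 60, "newtons": 40}}

```text
clock: 1.7
tcp_pos: [0.5866, -0.0257, 0.2353]
orientation: [0.707, -0.016, 0.707, 0.016]
wrist_force: [-0.4, -0.9, 0.0]
finger_gap: 0.0598
```

Run:
```python
from h import *
s=st(); a=cam("scene");b=cam("side");c=cam("wrist","c_wrist"); crop(a,120,140,200,150,4,"c_scene");crop(b,170,110,250,187,3,"c_side")
print(proj(c,[[.5865,-.0255,.17]]))
```

```text
t 1.7 tcp [ 0.5866 -0.0257  0.2353] R [[0.0, -0.046, 0.999], [-0.0, 0.999, 0.046], [-1.0, -0.0, 0.0]] F [-0.4 -0.9  0. ] gap 59.8 q [-0.18  0.34  0.09  1.32 -0.   -0.23]
[[280.2999853  223.35940361]]
```

View pics/c_wrist.png

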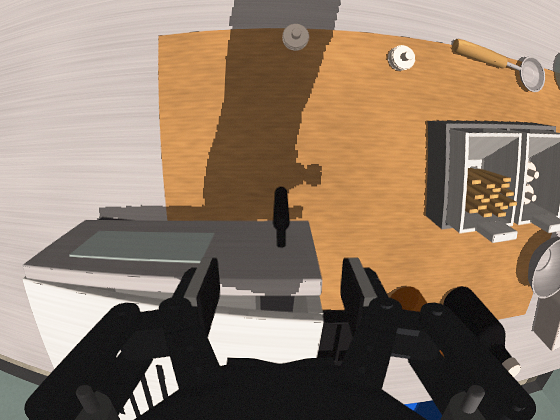

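View pics/c_scene.png

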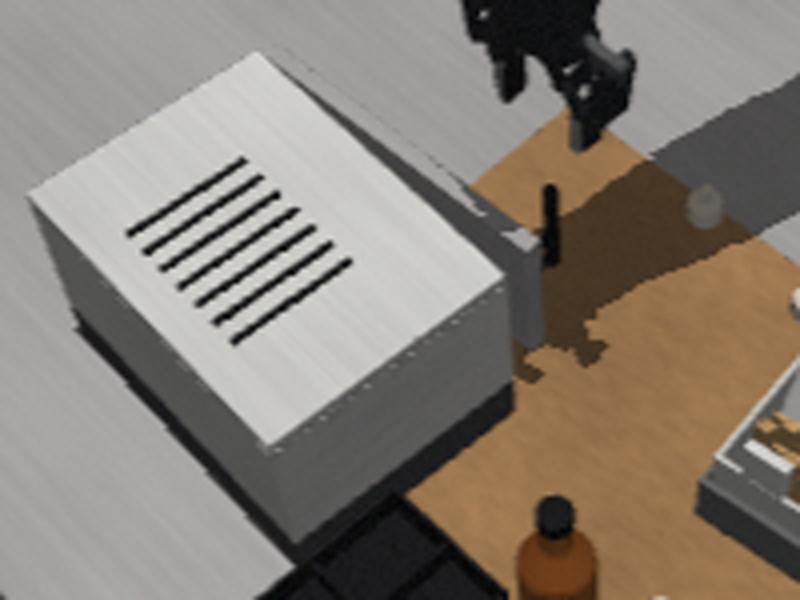

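Run:
```python
from h import *
a=cam("scene");b=cam("side");c=cam("wrist")
S=lambda u,v:(120+u/4,140+v/4); D=lambda u,v:(170+u/3,110+v/3)
print([onz(c,(281,v),.17).round(4) for v in (236,240,244)])
print(tri((a,S(550,188)),(c,(281,241))), tri((b,D(399,206)),(c,(281,241))))
print("scene z.17",onz(a,S(550,188),.17),"side",onz(b,D(399,206),.17))
crop(c,10,180,400,130,2,"d_wrist")
```

```text
[array([ 0.5958, -0.0245,  0.17  ]), array([ 0.5988, -0.0244,  0.17  ]), array([ 0.6019, -0.0243,  0.17  ])]
(array([ 0.59308434, -0.02128368,  0.17920179]), [4.0, 4.0]) (array([ 0.59674413, -0.02702075,  0.16037702]), [7.1, 7.1])
scene z.17 [ 0.58650564 -0.02293467  0.17      ] side [ 0.57901004 -0.01661049  0.17      ]
```

View pics/d_wrist.png

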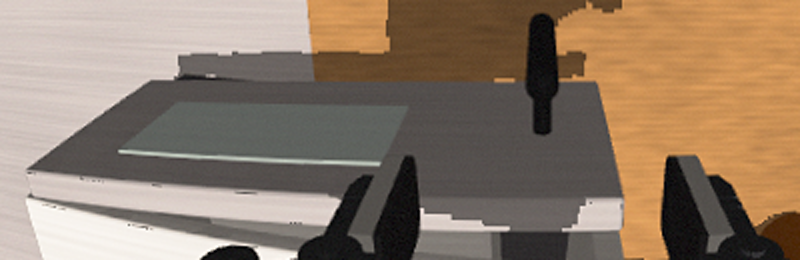

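Run:
```python
from h import *
c=cam("wrist");a=cam("scene")
print(onz(c,(280.5,222.5),.17))
P=[onz(c,(10+u/2,180+v/2),.175) for u,v in [(28,171),(30,194),(622,198),(622,230)]]
for p in P: print(p.round(4))
d=P[2]-P[0]; print("len",np.linalg.norm(d), "theta",np.degrees(np.arctan2(-d[0],d[1])))
d=P[3]-P[1]; print("len",np.linalg.norm(d), "theta",np.degrees(np.arctan2(-d[0],d[1])))
for px in [(280.5+0,0)]: pass
```

```text
[ 0.58585195 -0.02530157  0.17      ]
[ 0.6395 -0.258   0.175 ]
[ 0.6521 -0.2614  0.175 ]
[0.6264 0.0057 0.175 ]
[0.6403 0.0071 0.175 ]
len 0.26394017628695476 theta 2.8454111579508523
len 0.2687595563403452 theta 2.531231852988104
```

Call:
{"api": "send_rows", "payload": {"plan": [[15, 0, 0, 0, 0, 0], [30, 0, 0, 0, 0, 0], [45, 0, 0, 0, 0, 0], [60, 0, 0, 0, 0, 0], [75, 0, -0.5, 0, 0, 0], [90, 0, -0.5, 0, 0, 0], [100, 0, -0.5, 0, 0, 0], [105, 0, -0.5, 0, 0, 0], [105, 0, -0.5, 0, 0, 0], [105, 0, -0.5, 0, 0, 0]]}}

```text
clock: 3.35
tcp_pos: [0.5865, -0.0256, 0.1309]
orientation: [0.707, -0.016, 0.707, 0.015]
wrist_force: [0.1, 0.2, -0.7]
finger_gap: 0.0601
```

Call:
{"api": "send_rows", "payload": {"plan": [[0, 0, 0, 0, 0, 0], [0, 0, 0, 0, 0, 0], [0, 0, 0, 0, 0, 0], [0, 0, 0, 0, 0, 0], [0, 0, 0, 0, 0, 0], [0, 0, 0, 0, 0, 0], [0, 0, 0, 0, 0, 0], [0, 0, 0, 0, 0, 0], [0, 0, 0, 0, 0, 0], [0, 0, 0, 0, 0, 0]], "claw": 0, "newtons": 40}}

```text
clock: 4.6
tcp_pos: [0.5861, -0.0249, 0.1306]
orientation: [0.707, -0.015, 0.707, 0.016]
wrist_force: [-0.4, 4.5, 5.0]
finger_gap: 0.0109
```

```bash
cat >> h.py <<'E'
def arc(H,th0,th1,n,lag=0,z=None,local=(-.0475,.240)):
    """rows for turning the door from world angle th0 to th1 deg (cumulative shift of the handle, tool turns along)"""
    s=get_state(); r0=RQ(s["orientation"]); f=lambda t:R.from_euler("z",t,degrees=True).apply([*local,0])
    for i in range(1,n+1):
        t=th0+(th1-th0)*i/n
        print(np.round(np.r_[r0.inv().apply(f(t)-f(th0))*1000,r0.inv().apply([0,0,(t-th0)])],1).tolist(),end=", ")
    print()
E
python3 - <<'E'
from h import *
st(); arc(None,2.7,32.7,10)
E
```

```text
t 4.6 tcp [ 0.5861 -0.0249  0.1306] R [[0.0, -0.044, 0.999], [0.001, 0.999, 0.044], [-1.0, 0.001, 0.0]] F [-0.4  4.5  5. ] gap 10.9 q [-0.18  0.38 -0.11  1.08  0.   -0.22]
[-0.0, -2.9, -12.5, -3.0, 0.0, 0.0], [-0.0, -6.4, -24.8, -6.0, 0.0, 0.0], [-0.0, -10.5, -36.9, -9.0, 0.0, 0.0], [-0.0, -15.3, -48.8, -12.0, 0.0, 0.0], [-0.0, -20.7, -60.4, -15.0, 0.0, 0.0], [-0.1, -26.6, -71.8, -18.0, 0.0, 0.0], [-0.1, -33.2, -82.8, -21.0, 0.0, 0.0], [-0.1, -40.3, -93.4, -24.0, 0.0, 0.0], [-0.1, -48.0, -103.6, -27.0, 0.0, 0.0], [-0.1, -56.2, -113.5, -30.0, 0.0, 0.0],
```

Call:
{"api": "send_rows", "payload": {"plan": [[0, -3, -12.5, -3, 0, 0], [0, -6.5, -25, -6, 0, 0], [0, -10.5, -37, -9, 0, 0], [0, -15.5, -49, -12, 0, 0], [0, -20.5, -60.5, -15, 0, 0], [0, -26.5, -72, -18, 0, 0], [0, -33, -83, -21, 0, 0], [0, -40.5, -93.5, -24, 0, 0], [0, -48, -103.5, -27, 0, 0], [0, -56, -113.5, -30, 0, 0]]}}

```text
clock: 5.85
tcp_pos: [0.4752, -0.0875, 0.1306]
orientation: [0.679, -0.199, 0.679, 0.198]
wrist_force: [0.8, -0.3, 1.9]
finger_gap: 0.0108
```

Run:
```python
from h import *
st(); arc(None,32.7,62.7,10)
```

```text
t 5.85 tcp [ 0.4752 -0.0875  0.1306] R [[0.001, -0.538, 0.843], [-0.002, 0.843, 0.538], [-1.0, -0.002, -0.0]] F [ 0.8 -0.3  1.9] gap 10.8 q [-0.35  0.19 -0.37  1.01 -0.   -0.92]
[0.0, -2.8, -12.5, -3.0, -0.0, -0.0], [0.0, -6.3, -24.8, -6.0, -0.0, -0.0], [0.0, -10.5, -36.9, -9.0, -0.0, -0.0], [0.0, -15.2, -48.8, -12.0, -0.0, -0.0], [0.0, -20.6, -60.5, -15.0, -0.0, -0.0], [0.1, -26.6, -71.8, -18.0, -0.0, -0.0], [0.1, -33.1, -82.8, -21.0, -0.0, -0.0], [0.1, -40.3, -93.4, -24.0, -0.0, -0.0], [0.1, -47.9, -103.7, -27.0, -0.1, -0.0], [0.1, -56.2, -113.5, -30.0, -0.1, -0.0],
```

Call:
{"api": "send_rows", "payload": {"plan": [[0, -3, -12.5, -3, 0, 0], [0, -6.5, -25, -6, 0, 0], [0, -10.5, -37, -9, 0, 0], [0, -15.5, -49, -12, 0, 0], [0, -20.5, -60.5, -15, 0, 0], [0, -26.5, -72, -18, 0, 0], [0, -33, -83, -21, 0, 0], [0, -40.5, -93.5, -24, 0, 0], [0, -48, -103.5, -27, 0, 0], [0, -56, -113.5, -30, 0, 0]]}}

```text
clock: 7.1
tcp_pos: [0.4108, -0.1966, 0.1307]
orientation: [0.605, -0.369, 0.604, 0.366]
wrist_force: [5.9, -2.2, -2.4]
finger_gap: 0.0108
```

Call:
{"api": "send_rows", "payload": {"plan": [[0, -3, -12.5, -3, 0, 0], [0, -6.5, -25, -6, 0, 0], [0, -10.5, -37, -9, 0, 0], [0, -15.5, -49, -12, 0, 0], [0, -20.5, -60.5, -15, 0, 0], [0, -26.5, -72, -18, 0, 0], [0, -33, -83, -21, 0, 0], [0, -40.5, -93.5, -24, 0, 0], [0, -48, -103.5, -27, 0, 0], [0, -56, -113.5, -30, 0, 0]]}}

```text
clock: 8.35
tcp_pos: [0.4093, -0.3224, 0.1307]
orientation: [-0.489, 0.513, -0.487, -0.51]
wrist_force: [11.4, 3.5, -1.5]
finger_gap: 0.0107
```

Run:
```python
from h import *
st(); cam("scene","e_scene");cam("side","e_side")
```

```text
t 8.35 tcp [ 0.4093 -0.3224  0.1307] R [[0.005, -0.999, -0.046], [-0.001, -0.046, 0.999], [-1.0, -0.005, -0.001]] F [11.4  3.5 -1.5] gap 10.7 q [-0.82  0.26 -0.28  1.03  0.   -2.44]
```

View pics/e_scene.png

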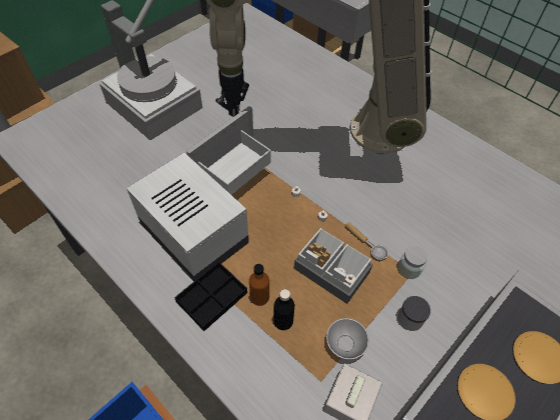

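Door is open at about 95° and the tray is exposed. The loose caps stay at (296,190) and (322,215). Releasing the handle.

Call:
{"api": "send_rows", "payload": {"plan": [[0, 0, 0, 0, 0, 0], [0, 0, 0, 0, 0, 0], [0, 0, 0, 0, 0, 0], [0, 0, 0, 0, 0, 0], [-5, 0, 0, 0, 0, 0], [-20, 0, 0, 0, 0, 0], [-40, 0, 0, 0, 0, 0], [-60, 0, 0, 0, 0, 0], [-80, 0, 0, 0, 0, 0], [-100, 0, 0, 0, 0, 0]], "claw": 50}}

```text
clock: 9.7
tcp_pos: [0.4069, -0.3214, 0.2323]
orientation: [-0.489, 0.511, -0.489, -0.51]
wrist_force: [-0.4, -0.0, 0.3]
finger_gap: 0.0501
```

Run:
```python
from h import *
s=st(); a=cam("scene");b=cam("side")
crop(a,180,90,200,150,4,"f_scene"); crop(b,290,110,180,180,3,"f_side")
print(delta([.432,-.014,.20],down(np.radians(90))))
```

```text
t 9.7 tcp [ 0.4069 -0.3214  0.2323] R [[0.001, -0.999, -0.044], [-0.001, -0.044, 0.999], [-1.0, -0.001, -0.001]] F [-0.4 -0.   0.3] gap 50.1 q [-0.82  0.2  -0.1   1.27 -0.   -2.44]
[32.5, -37.5, 307.1, 92.5, -0.0, 0.4]
```

View pics/f_scene.png

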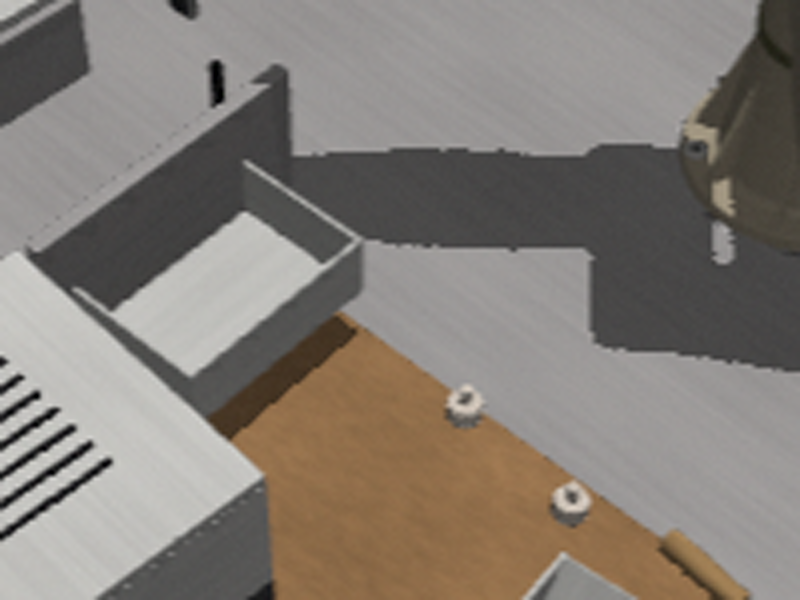

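View pics/f_side.png

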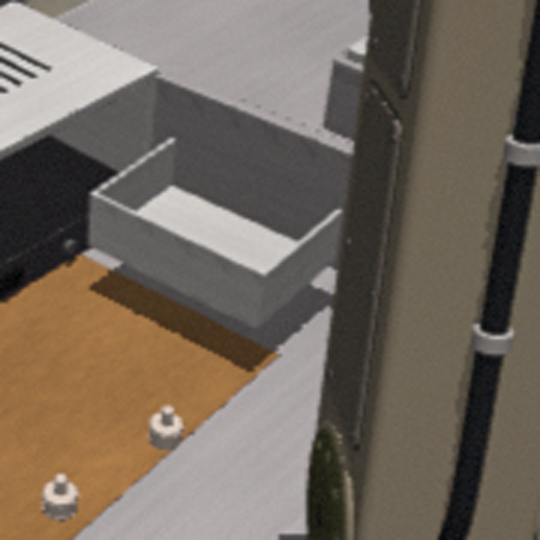

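Run:
```python
from h import *
a=cam("scene");b=cam("side")
S=lambda u,v:(180+u/4,90+v/4); D=lambda u,v:(290+u/3,110+v/3)
F=[onz(a,S(*p),.06) for p in [(245,212),(325,262),(192,375),(112,310)]]
print(np.round(F,4), np.mean(F,0))
print("rim",[onz(a,S(*p),.115).round(4) for p in [(357,240),(247,163)]],[onz(b,D(*p),.115).round(4) for p in [(92,193),(262,278),(174,140)]])
print("door top", [onz(a,S(*p),.175).round(4) for p in [(285,68),(30,250)]])
for n,p,q in [("b",(465,400),(166,423)),("a",(571,498),(60,493))]: print(n,tri((a,S(*p)),(b,D(*q))))
```

```text
[[ 0.4347 -0.2623  0.06  ]
 [ 0.4265 -0.1747  0.06  ]
 [ 0.5835 -0.1625  0.06  ]
 [ 0.5842 -0.2578  0.06  ]] [ 0.50723738 -0.2143183   0.06      ]
rim [array([ 0.4268, -0.137 ,  0.115 ]), array([ 0.4304, -0.2605,  0.115 ])] [array([ 0.6106, -0.1253,  0.115 ]), array([ 0.4215, -0.1285,  0.115 ]), array([ 0.6131, -0.2503,  0.115 ])]
door top [array([ 0.3751, -0.271 ,  0.175 ]), array([ 0.6455, -0.2601,  0.175 ])]
b (array([ 0.42561611, -0.01494033,  0.01956784]), [0.4, 0.4])
a (array([0.43666977, 0.1084615 , 0.01809536]), [0.1, 0.1])
```

Call:
{"api": "send_rows", "payload": {"plan": [[0, 0, 30, 10, 0, 0], [0, -5, 60, 20, 0, 0], [0, -10, 95, 30, 0, 0], [0, -15, 130, 40, 0, 0], [0, -20, 165, 50, 0, 0], [5, -25, 200, 60, 0, 0], [10, -30, 235, 70, 0, 0], [20, -34, 270, 80, 0, 0], [30, -37.5, 300, 90, 0, 0], [32, -37.5, 307, 92.5, 0, 0]], "claw": 60}}

```text
clock: 11.15
tcp_pos: [0.4295, -0.0109, 0.1967]
orientation: [0.706, 0.0, 0.708, 0.0]
wrist_force: [0.0, 0.0, 0.5]
finger_gap: 0.0601
```

Run:
```python
from h import *
s=st(); c=cam("wrist","g_wrist")
print(proj(c,[[.432,-.014,.02],[.438,.107,.02]]))
```

```text
t 11.15 tcp [ 0.4295 -0.0109  0.1967] R [[-0.003, -0.0, 1.0], [0.001, 1.0, 0.0], [-1.0, 0.001, -0.003]] F [0.  0.  0.5] gap 60.1 q [-0.21  0.05 -0.36  1.16  0.   -0.21]
[[277.07063216 186.98455446]
 [391.6206802  193.23167839]]
```

View pics/g_wrist.png

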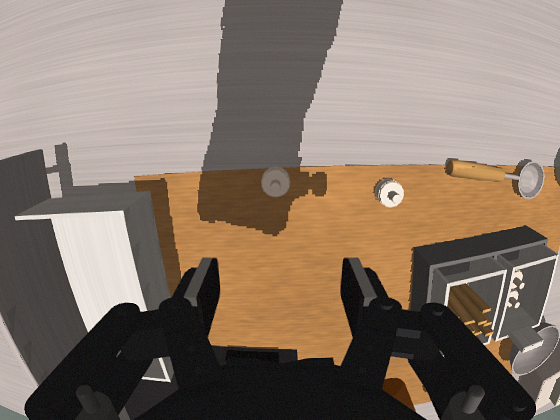

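Run:
```python
from h import *
s=st(); c=cam("wrist"); crop(c,240,150,200,75,4,"g2"); crop(c,440,220,120,110,5,"g3")
print(onz(c,(275,181),.02),onz(c,(391,194),.02))
```

```text
t 11.2 tcp [ 0.4295 -0.0109  0.1968] R [[-0.003, 0.0, 1.0], [0.001, 1.0, -0.0], [-1.0, 0.001, -0.003]] F [ 0.2  0.6 -0.6] gap 60.1 q [-0.21  0.05 -0.36  1.16  0.   -0.21]
[ 0.42577261 -0.01598535  0.02      ] [0.43891939 0.10647798 0.02      ]
```

View pics/g2.png

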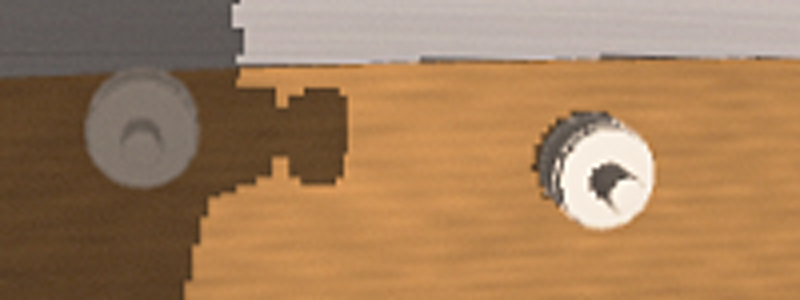

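View pics/g3.png

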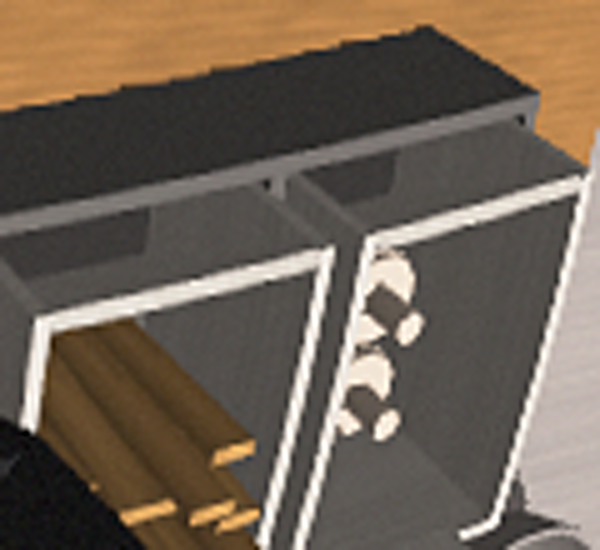

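Call:
{"api": "send_rows", "payload": {"plan": [[25, -4.5, -3, 0, 0, 0], [50, -4.5, -3, 0, 0, 0], [75, -4.5, -3, 0, 0, 0], [100, -4.5, -3, 0, 0, 0], [125, -4.5, -3, 0, 0, 0], [145, -4.5, -3, 0, 0, 0], [162, -4.5, -3, 0, 0, 0], [177, -4.5, -3, 0, 0, 0], [188, -4.5, -3, 0, 0, 0], [192, -4.5, -3, 0, 0, 0]]}}

```text
clock: 12.5
tcp_pos: [0.4273, -0.0175, 0.0057]
orientation: [0.707, 0.0, 0.707, 0.0]
wrist_force: [-0.2, 0.5, -0.1]
finger_gap: 0.0602
```

Call:
{"api": "send_rows", "payload": {"plan": [[0, 0, 0, 0, 0, 0], [0, 0, 0, 0, 0, 0], [0, 0, 0, 0, 0, 0], [0, 0, 0, 0, 0, 0], [0, 0, 0, 0, 0, 0], [0, 0, 0, 0, 0, 0], [0, 0, 0, 0, 0, 0], [-3, 0, 0, 0, 0, 0], [-30, 0, 0, 0, 0, 0], [-60, 0, 0, 0, 0, 0]], "claw": 15, "newtons": 25}}

```text
clock: 13.75
tcp_pos: [0.427, -0.0171, 0.0665]
orientation: [0.706, 0.0, 0.708, 0.0]
wrist_force: [0.2, 1.0, 0.9]
finger_gap: 0.0267
```

Run:
```python
from h import *
s=st(); c=cam("wrist","h_wrist")
print(delta([.51,-.195,.22],down(np.radians(90))))
```

```text
t 13.75 tcp [ 0.427  -0.0171  0.0665] R [[-0.002, -0.0, 1.0], [0.001, 1.0, 0.0], [-1.0, 0.001, -0.002]] F [0.2 1.  0.9] gap 26.7 q [-0.23  0.16 -0.59  0.82  0.   -0.23]
[-149.4, -177.5, 81.0, 0.0, 0.2, 0.0]
```

View pics/h_wrist.png

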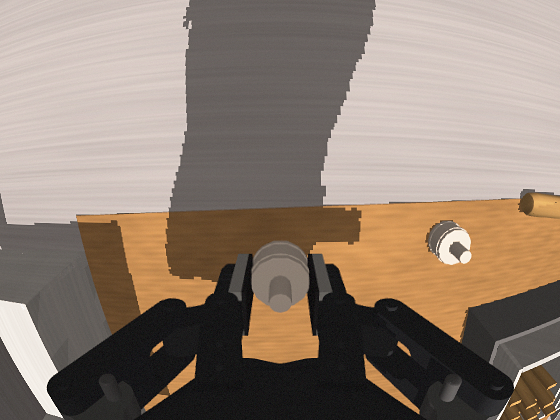

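Cap b is held at (280,275). Carrying it to the tray.

Call:
{"api": "send_rows", "payload": {"plan": [[-50, 0, 0, 0, 0, 0], [-90, -5, 10, 0, 0, 0], [-100, -35, 35, 0, 0, 0], [-100, -70, 60, 0, 0, 0], [-100, -105, 85, 0, 0, 0], [-100, -135, 105, 0, 0, 0], [-100, -160, 118, 0, 0, 0], [-100, -173, 123, 0, 0, 0], [-80, -173, 123, 0, 0, 0], [-50, -173, 123, 0, 0, 0]]}}

```text
clock: 15.05
tcp_pos: [0.5512, -0.1904, 0.1165]
orientation: [0.708, -0.0, 0.707, -0.0]
wrist_force: [-0.9, -0.5, 0.2]
finger_gap: 0.0268
```

Run:
```python
from h import *
s=st(); c=cam("wrist","i_wrist")
a=cam("scene"); crop(a,180,90,200,150,4,"i_scene")
```

```text
t 15.05 tcp [ 0.5512 -0.1904  0.1165] R [[0.002, -0.0, 1.0], [-0.001, 1.0, 0.0], [-1.0, -0.001, 0.002]] F [-0.9 -0.5  0.2] gap 26.8 q [-0.47  0.38 -0.14  1.05  0.   -0.47]
```

View pics/i_wrist.png

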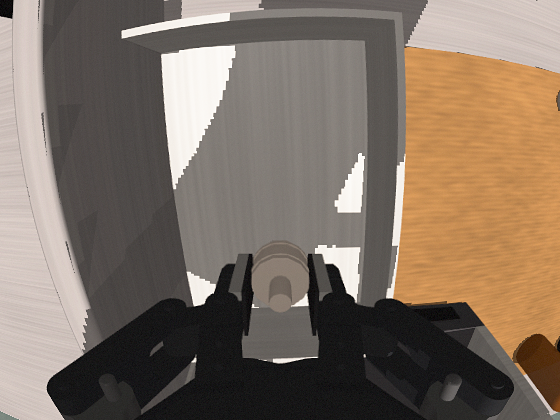

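View pics/i_scene.png

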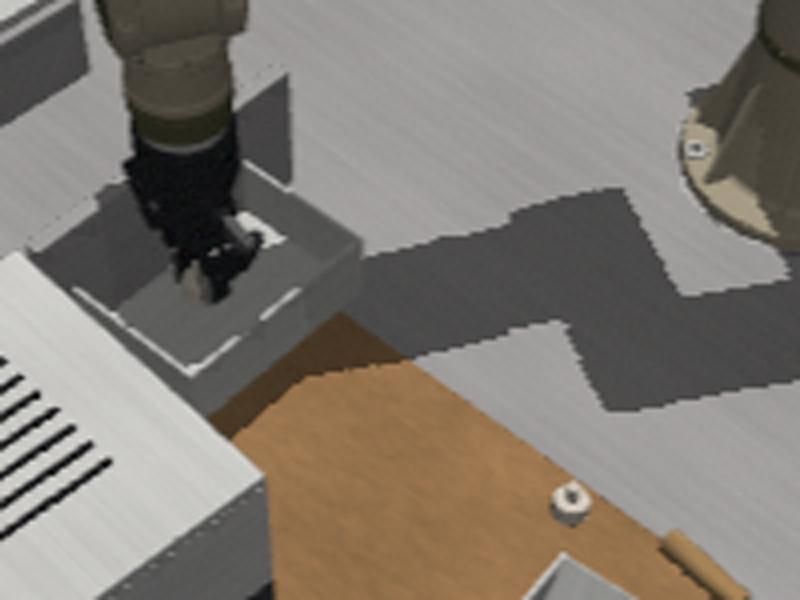

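Call:
{"api": "send_rows", "payload": {"plan": [[15, -5, -5, 0, 0, 0], [28, -8, -10, 0, 0, 0], [38, -8, -10, 0, 0, 0], [45, -8, -10, 0, 0, 0], [47, -8, -10, 0, 0, 0], [47, -8, -10, 0, 0, 0], [47, -8, -10, 0, 0, 0], [47, -8, -10, 0, 0, 0], [47, -8, -10, 0, 0, 0], [47, -8, -10, 0, 0, 0]]}}

```text
clock: 16.4
tcp_pos: [0.5408, -0.1983, 0.0694]
orientation: [0.707, -0.0, 0.707, -0.0]
wrist_force: [0.4, 0.5, -0.1]
finger_gap: 0.0267
```

Call:
{"api": "send_rows", "payload": {"plan": [[0, 0, 0, 0, 0, 0], [0, 0, 0, 0, 0, 0], [0, 0, 0, 0, 0, 0], [0, 0, 0, 0, 0, 0], [-5, 0, 0, 0, 0, 0], [-20, 0, 0, 0, 0, 0], [-50, 0, 0, 0, 0, 0], [-90, 0, 0, 0, 0, 0], [-130, 0, 0, 0, 0, 0], [-140, 0, 0, 0, 0, 0]], "claw": 42}}

```text
clock: 17.65
tcp_pos: [0.5425, -0.1993, 0.2137]
orientation: [0.709, -0.001, 0.705, -0.001]
wrist_force: [1.4, -0.4, -0.5]
finger_gap: 0.0419
```

Run:
```python
from h import *
s=st(); c=cam("wrist","j_wrist")
a=cam("scene","j_scene"); b=cam("side"); crop(a,180,90,200,150,4,"i_scene")
S=lambda u,v:(180+u/4,90+v/4)
print(delta([.438,.107,.12],down(np.radians(90))))
```

```text
t 17.65 tcp [ 0.5425 -0.1993  0.2137] R [[0.006, 0.0, 1.0], [-0.003, 1.0, -0.0], [-1.0, -0.003, 0.006]] F [ 1.4 -0.4 -0.5] gap 41.9 q [-0.49  0.32  0.01  1.26 -0.   -0.49]
[89.4, 305.5, -103.0, -0.0, 0.1, 0.0]
```

View pics/j_wrist.png

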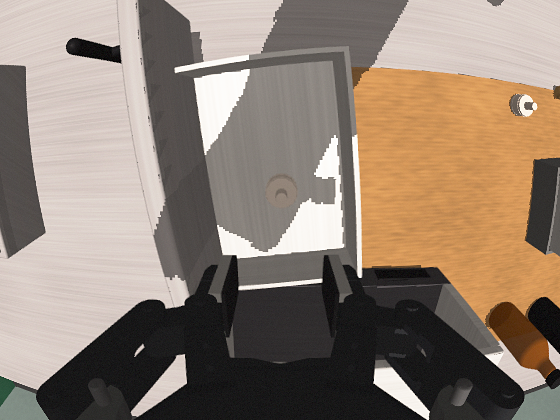

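View pics/j_scene.png

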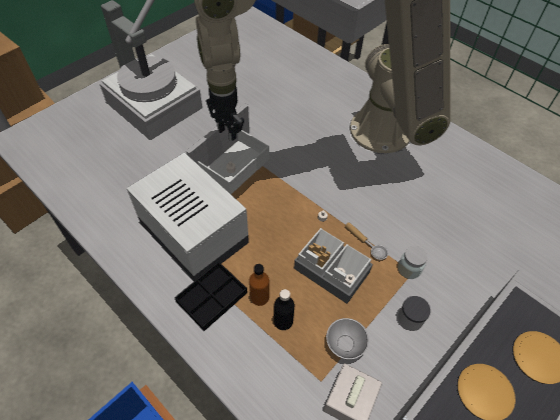

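Cap b stands in the tray at (280,190). Cap a has not moved, at (322,215) in the scene view.

Call:
{"api": "send_rows", "payload": {"plan": [[0, 30, -8, 0, 0, 0], [0, 70, -22, 0, 0, 0], [0, 110, -36, 0, 0, 0], [5, 150, -50, 0, 0, 0], [15, 190, -64, 0, 0, 0], [30, 230, -78, 0, 0, 0], [45, 265, -90, 0, 0, 0], [60, 290, -98, 0, 0, 0], [75, 305, -103, 0, 0, 0], [80, 305.5, -103.5, 0, 0, 0]], "claw": 60}}

```text
clock: 19.05
tcp_pos: [0.435, 0.1078, 0.1271]
orientation: [0.706, -0.001, 0.709, 0.001]
wrist_force: [0.6, -0.1, -0.0]
finger_gap: 0.06
```

Run:
```python
from h import *
s=st(); c=cam("wrist","k_wrist"); crop(c,230,150,100,75,6,"k2")
print(proj(c,[.438,.107,.02]), delta([.438,.107,.005],down(np.radians(90))))
```

```text
t 19.05 tcp [0.435  0.1078 0.1271] R [[-0.004, -0.002, 1.0], [-0.0, 1.0, 0.002], [-1.0, -0.0, -0.004]] F [ 0.6 -0.1 -0. ] gap 60.0 q [ 0.06  0.14 -0.45  0.99 -0.    0.06]
[[279.3137067  208.97799735]] [122.2, -0.2, 2.9, 0.1, -0.2, 0.0]
```

View pics/k_wrist.png

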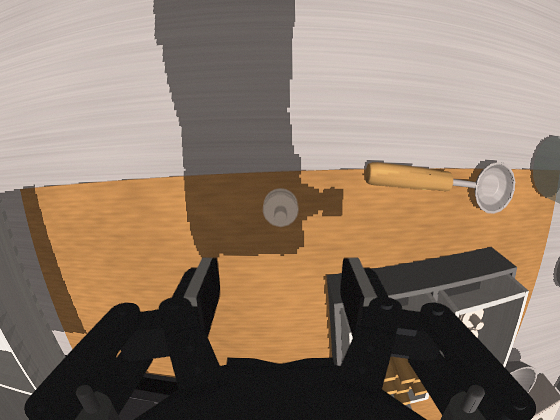

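Call:
{"api": "send_rows", "payload": {"plan": [[15, 0, 2, 0, 0, 0], [30, 0, 2, 0, 0, 0], [45, 0, 2, 0, 0, 0], [60, 0, 2, 0, 0, 0], [75, 0, 2, 0, 0, 0], [90, 0, 2, 0, 0, 0], [105, 0, 2, 0, 0, 0], [115, 0, 2, 0, 0, 0], [121, 0, 2, 0, 0, 0], [122, 0, 2, 0, 0, 0]]}}

```text
clock: 20.35
tcp_pos: [0.4393, 0.1069, 0.007]
orientation: [0.707, 0.0, 0.707, -0.0]
wrist_force: [-0.7, -0.0, 1.4]
finger_gap: 0.0599
```

Call:
{"api": "send_rows", "payload": {"plan": [[0, 0, 0, 0, 0, 0], [0, 0, 0, 0, 0, 0], [0, 0, 0, 0, 0, 0], [0, 0, 0, 0, 0, 0], [0, 0, 0, 0, 0, 0], [0, 0, 0, 0, 0, 0], [-3, 0, 0, 0, 0, 0], [-30, 0, 0, 0, 0, 0], [-70, 0, 0, 0, 0, 0], [-110, 0, 0, 0, 0, 0]], "claw": 15, "newtons": 25}}

```text
clock: 21.6
tcp_pos: [0.4388, 0.1072, 0.1182]
orientation: [0.707, 0.0, 0.707, 0.0]
wrist_force: [0.0, -1.1, -0.4]
finger_gap: 0.0267
```

Run:
```python
from h import *
s=st(); c=cam("wrist","l_wrist"); 
print(delta([.46,-.2,.2],down(np.radians(90))))
```

```text
t 21.6 tcp [0.4388 0.1072 0.1182] R [[-0.001, -0.0, 1.0], [0.0, 1.0, 0.0], [-1.0, 0.0, -0.001]] F [ 0.  -1.1 -0.4] gap 26.7 q [ 0.06  0.15 -0.46  0.97  0.    0.06]
[-76.8, -307.4, 18.6, 0.0, 0.4, -0.0]
```

View pics/l_wrist.png

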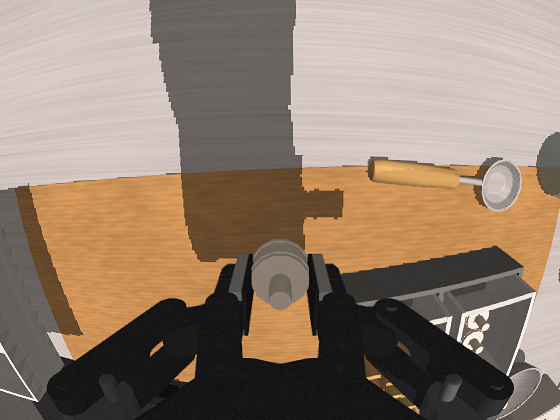

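Call:
{"api": "send_rows", "payload": {"plan": [[-50, -10, 2, 0, 0, 0], [-80, -45, 6, 0, 0, 0], [-85, -90, 10, 0, 0, 0], [-85, -135, 14, 0, 0, 0], [-85, -180, 18, 0, 0, 0], [-85, -225, 22, 0, 0, 0], [-85, -265, 26, 0, 0, 0], [-80, -295, 29, 0, 0, 0], [-60, -307, 30, 0, 0, 0], [-35, -307, 30, 0, 0, 0]]}}

```text
clock: 22.9
tcp_pos: [0.4697, -0.2013, 0.1518]
orientation: [0.707, 0.0, 0.707, -0.001]
wrist_force: [-0.3, 0.2, 0.5]
finger_gap: 0.027
```

Call:
{"api": "send_rows", "payload": {"plan": [[20, 0, 0, 0, 0, 0], [40, 0, 0, 0, 0, 0], [60, 0, 0, 0, 0, 0], [72, 0, 0, 0, 0, 0], [80, 0, 0, 0, 0, 0], [83, 0, 0, 0, 0, 0], [83, 0, 0, 0, 0, 0], [83, 0, 0, 0, 0, 0], [83, 0, 0, 0, 0, 0], [83, 0, 0, 0, 0, 0]]}}

```text
clock: 24.15
tcp_pos: [0.4695, -0.2, 0.0696]
orientation: [0.707, -0.0, 0.707, -0.0]
wrist_force: [-0.2, 0.1, -0.4]
finger_gap: 0.0267
```

Call:
{"api": "send_rows", "payload": {"plan": [[0, 0, 0, 0, 0, 0], [0, 0, 0, 0, 0, 0], [0, 0, 0, 0, 0, 0], [0, 0, 0, 0, 0, 0], [-5, 0, 0, 0, 0, 0], [-20, 0, 0, 0, 0, 0], [-50, 0, 0, 0, 0, 0], [-90, 0, 0, 0, 0, 0], [-130, 0, 0, 0, 0, 0], [-160, 0, 0, 0, 0, 0]], "claw": 42}}

```text
clock: 25.4
tcp_pos: [0.4698, -0.2001, 0.2326]
orientation: [0.708, -0.001, 0.706, -0.001]
wrist_force: [1.0, 0.1, 0.6]
finger_gap: 0.0419
```

Run:
```python
from h import *
s=st(); c=cam("wrist","m_wrist"); a=cam("scene","m_scene"); b=cam("side","m_side"); crop(a,280,210,110,100,6,"m2");crop(b,160,200,160,130,5,"m3")
```

```text
t 25.4 tcp [ 0.4698 -0.2001  0.2326] R [[0.003, 0.0, 1.0], [-0.002, 1.0, 0.0], [-1.0, -0.002, 0.003]] F [1.  0.1 0.6] gap 41.9 q [-0.56  0.19 -0.12  1.26  0.   -0.56]
```

View pics/m_wrist.png

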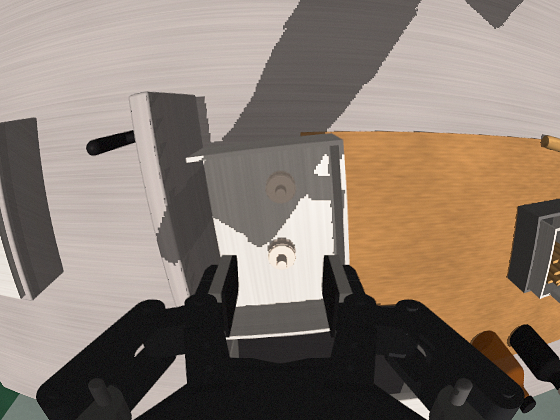

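View pics/m_scene.png

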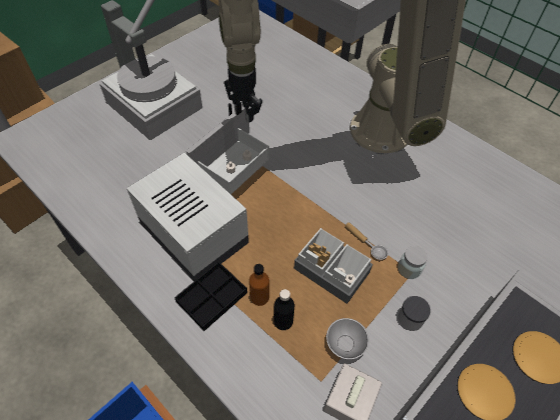

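View pics/m2.png

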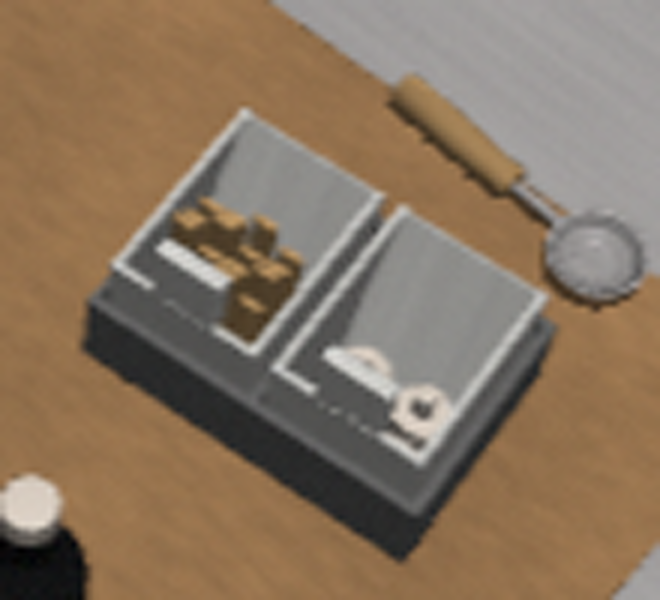

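View pics/m3.png

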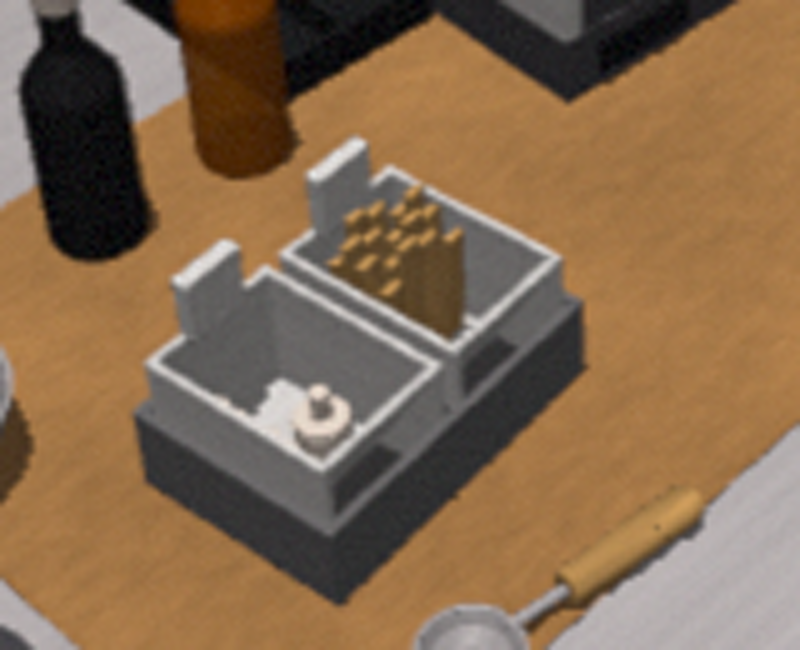

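Both loose caps stand in the tray at (281,187) and (281,252). At least two caps are in the bin, and no third loose cap is visible. I'll rehearse the tipping pose in the air above the tray before picking up the bin.

Call:
{"api": "send_rows", "payload": {"plan": [[-10, 0, 0, 10, 0, 0], [-25, 0, 0, 20, 0, 0], [-40, 0, 0, 30, 0, 0], [-55, 0, 0, 40, 0, 0], [-70, 0, 0, 50, 0, 0], [-85, 0, 0, 60, 0, 0], [-95, 0, 0, 70, 0, 0], [-100, 0, 0, 80, 0, 0], [-100, 0, 0, 90, 0, 0], [-100, 0, 0, 90, 0, 0]]}}

```text
clock: 26.8
tcp_pos: [0.4689, -0.1996, 0.3285]
orientation: [0.5, 0.499, 0.501, -0.5]
wrist_force: [-0.2, -0.2, -0.4]
finger_gap: 0.0415
```

Call:
{"api": "send_rows", "payload": {"plan": [[0, 0, 0, 0, 0, 10], [0, 0, 0, 0, 0, 20], [0, 0, 0, 0, 0, 30], [0, 0, 0, 0, 0, 40], [0, 0, 0, 0, 0, 50], [0, 0, 0, 0, 0, 60], [0, 0, 0, 0, 0, 70], [0, 0, 0, 0, 0, 80], [0, 0, 0, 0, 0, 90], [0, 0, 0, 0, 0, 100]]}}

```text
clock: 28.05
tcp_pos: [0.4072, -0.2153, 0.3388]
orientation: [0.707, 0.705, 0.055, 0.008]
wrist_force: [-2.6, 26.6, 51.5]
finger_gap: 0.0424
```

Run:
```python
from h import *
s=st(); cam("side","n_side")
```

```text
t 28.05 tcp [ 0.4072 -0.2153  0.3388] R [[0.994, 0.066, 0.089], [0.089, 0.007, -0.996], [-0.067, 0.998, 0.001]] F [-2.6 26.6 51.5] gap 42.4 q [-1.45 -0.26 -1.03  0.42  1.5   0.38]
```

View pics/n_side.png

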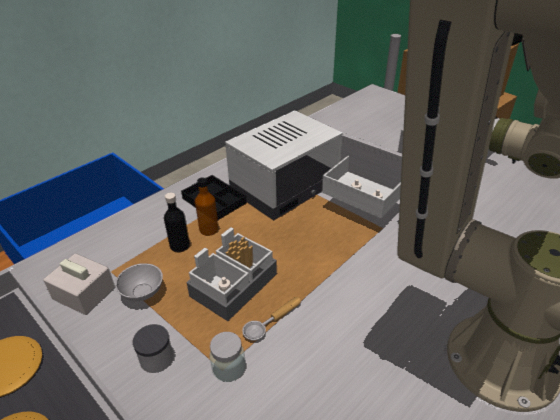

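Run:
```python
from h import *
s=get_state(); print(s["joint_pos"],s["wrist_force"],s["clock"]); print(delta([.47,-.2,.33],down(0)))
```

```text
[-1.45853702 -0.2497666  -1.0276368   0.42471037  1.49341577  0.37257135] [-1.26540064 -0.99574493 -2.11169539] 28.1
[65.2, -0.4, -11.9, 3.7, -3.8, -85.8]
```

```bash
cat > fk.py <<'E'
import numpy as np
from scipy.optimize import least_squares
from scipy.spatial.transform import Rotation as R
from h import get_state,RQ
def fkp(x,q):
    A,B,C,D,z0,l,a,b,T=x; q1,q2,q3,q4,q5,q6=q
    f=q2-q3;p=f+q4
    r=A*np.sin(q2)+B*np.cos(q2)+C*np.cos(f)+D*np.sin(f); z=z0+A*np.cos(q2)-B*np.sin(q2)-C*np.sin(f)+D*np.cos(f)
    e=np.array([np.cos(q1),np.sin(q1),0]);n=np.array([-np.sin(q1),np.cos(q1),0]);k=np.array([0,0,1.])
    u=np.cos(p)*e-np.sin(p)*k; v=np.sin(p)*e+np.cos(p)*k
    t=np.cos(q5)*u+np.sin(q5)*n
    s=-np.sin(q5)*u+np.cos(q5)*n # perp
    P=e*r+k*z+l*n+a*u+b*v+T*t
    # tool y : at q6=0 ,q5=0 ~ n (yaw 90 at q1=0); tool z=t x y
    M=np.c_[t,s,np.cross(t,s)]@R.from_rotvec([q6,0,0]).as_matrix()
    return P,M
E
python3 - <<'E'
from fk import *
rows=[([-.1396,.31401,.04498,1.30358,0,1.4312],[.5745,0,.2304]),
([-.18,.34,.09,1.32,0,-.23],[.5866,-.0257,.2353]),([-.18,.38,-.11,1.08,0,-.22],[.5861,-.0249,.1306]),
([-.35,.19,-.37,1.01,0,-.92],[.4752,-.0875,.1306]),([-.82,.26,-.28,1.03,0,-2.44],[.4093,-.3224,.1307]),
([-.82,.2,-.1,1.27,0,-2.44],[.4069,-.3214,.2323]),([-.21,.05,-.36,1.16,0,-.21],[.4295,-.0109,.1967]),
([-.23,.16,-.59,.82,0,-.23],[.427,-.0171,.0665]),([-.47,.38,-.14,1.05,0,-.47],[.5512,-.1904,.1165]),
([-.49,.32,.01,1.26,0,-.49],[.5425,-.1993,.2137]),([.06,.14,-.45,.99,0,.06],[.435,.1078,.1271]),([-.56,.19,-.12,1.26,0,-.56],[.4698,-.2001,.2326])]
s=get_state(); Q=s["joint_pos"]
P,M=fkp([0]*9,Q); print(M.round(3).tolist()); print(RQ(s["orientation"]).as_matrix().round(3).tolist())
f=lambda x:np.r_[np.concatenate([fkp(x,q)[0]-p for q,p in rows]),3*(fkp(x,Q)[0]-s["tcp_pos"]),.02*np.array(x[[1,3,7,]])]
o=least_squares(f,[.3,0,.3,0,.2,.08,.0,.0,.25]); print(o.x.round(4),np.abs(o.fun).max())
E
```

```text
[[0.994, 0.072, 0.084], [0.084, 0.003, -0.996], [-0.072, 0.997, -0.003]]
[[0.994, 0.072, 0.084], [0.084, 0.003, -0.996], [-0.072, 0.997, -0.003]]
[ 0.5247  0.0017  0.4092  0.0584  0.2296  0.0799  0.1446 -0.0036  0.3004] 0.0025502372551472474
```

```bash
cat >> fk.py <<'E'
X=np.array([ 0.5247,0.0017,0.4092,0.0584,0.2296,0.0799,0.1446,-0.0036,0.3004])
LO=np.array([-2.76,-.86,-1.03,-2.2,-1.47,-3.14]);HI=np.array([2.76,1.69,1.26,2.34,1.5,3.14])
def ik(P,Rt,q0,m=.05):
    def f(q):
        p,M=fkp(X,q); return np.r_[(p-P)*5,(R.from_matrix(M)*Rt.inv()).as_rotvec()]
    o=least_squares(f,np.clip(q0,LO+m+1e-3,HI-m-1e-3),bounds=(LO+m,HI-m)); return o.x,np.abs(o.fun).max()
def tip(psi,al,flip=0):
    "tool orientation: bin +x azimuth psi, tipped al deg (scoop down); flip: tool y = -bin x"
    B=R.from_euler("z",psi,degrees=True)*R.from_rotvec([0,-al,0],degrees=True) # bin frame: +x goes up
    M=np.array([[0,1,0],[0,0,-1],[-1,0,0]],float)  # tool axes in bin frame (x down,y binx)
    if flip: M=np.array([[0,-1,0],[0,0,1],[-1,0,0]],float)
    return B*R.from_matrix(M)
E
python3 - <<'E'
from fk import *
tr=np.array([.505,-.195]); rng=np.random.default_rng(0)
for psi in range(-180,180,20):
  for al in (85,105):
    best=(9,None)
    for k in range(12):
      # pour edge at tray centre, z .125
      B=R.from_euler("z",psi,degrees=True)*R.from_rotvec([0,-al,0],degrees=True)
      g=np.r_[tr,.13]-B.apply([-.103,0,-.022]); Rt=tip(psi,al); P=g+Rt.apply([.0187,0,0])
      q0=LO+(HI-LO)*rng.random(6); q,e=ik(P,Rt,q0)
      if e<best[0]: best=(e,q,P)
      if e<1e-3: break
    print(psi,al,round(best[0],3),best[1].round(2),best[2].round(3))
E
```

```text
-180 85 0.357 [-0.3   1.05  0.69  2.29 -0.43 -1.74] [ 0.499 -0.195  0.233]
-180 105 0.587 [-0.24  1.1   0.64  2.29 -0.56 -1.77] [ 0.535 -0.195  0.229]
-160 85 0.222 [-0.19  1.05  0.61  2.29 -0.67 -1.8 ] [ 0.5   -0.197  0.233]
-160 105 0.399 [-0.12  1.09  0.53  2.29 -0.78 -1.79] [ 0.533 -0.185  0.229]
-140 85 0.085 [-0.11  1.05  0.5   2.29 -0.86 -1.79] [ 0.501 -0.199  0.233]
-140 105 0.273 [-0.03  1.08  0.39  2.29 -0.95 -1.72] [ 0.528 -0.176  0.229]
-120 85 0.0 [-0.03  1.01  0.29  2.24 -1.07 -1.73] [ 0.502 -0.2    0.233]
-120 105 0.242 [ 0.04  1.06  0.21  2.29 -1.12 -1.59] [ 0.52  -0.169  0.229]
-100 85 0.0 [ 0.03  0.81 -0.05  1.86 -1.35 -1.98] [ 0.504 -0.201  0.233]
-100 105 0.208 [ 0.09  1.02 -0.03  2.29 -1.31 -1.38] [ 0.51  -0.166  0.229]
-80 85 0.001 [ 0.03  0.35 -0.98 -0.78 -1.4   2.12] [ 0.506 -0.201  0.233]
-80 105 0.207 [ 0.07  0.83 -0.98 -2.15 -1.42  1.23] [ 0.5   -0.166  0.229]
-60 85 0.177 [ 0.01  0.16 -0.98 -0.5  -1.17  2.14] [ 0.508 -0.2    0.233]
-60 105 0.282 [ 0.1   0.83 -0.98 -2.15 -1.42  1.28] [ 0.49  -0.169  0.229]
-40 85 0.284 [-0.11 -0.08 -0.98 -0.28 -0.76  1.95] 
[... 869 characters left out ...]
1 -1.47] [ 0.506 -0.189  0.233]
80 105 0.223 [-1.03  1.07  0.18  2.29  0.87 -1.58] [ 0.5   -0.224  0.229]
100 85 0.136 [-0.86  1.03  0.46  2.29  0.63 -1.42] [ 0.504 -0.189  0.233]
100 105 0.35 [-0.94  1.08  0.34  2.29  0.72 -1.47] [ 0.51  -0.224  0.229]
120 85 0.224 [-0.76  1.03  0.57  2.29  0.44 -1.44] [ 0.502 -0.19   0.233]
120 105 0.451 [-0.84  1.08  0.48  2.29  0.55 -1.43] [ 0.52  -0.221  0.229]
140 85 0.308 [-0.63  1.03  0.67  2.29  0.19 -1.51] [ 0.501 -0.191  0.233]
140 105 0.465 [-0.7   1.08  0.62  2.29  0.3  -1.47] [ 0.528 -0.214  0.229]
160 85 0.412 [-0.46  1.04  0.72  2.29 -0.13 -1.63] [ 0.5   -0.193  0.233]
160 105 0.692 [-0.44  1.09  0.71  2.29 -0.17 -1.65] [ 0.533 -0.205  0.229]
```

```bash
cat >> fk.py <<'E'
def pour(edge,psi,al,flip=0):
    B=R.from_euler("z",psi,degrees=True)*R.from_rotvec([0,-al,0],degrees=True)
    g=np.array(edge)-B.apply([-.103,0,-.022]); Rt=tip(psi,al,flip); return g+Rt.apply([.0187,0,0]),Rt
E
python3 - <<'E'
from fk import *
rng=np.random.default_rng(0); out=[]
for psi in (25,35,45,55,-110,-90):
 for al in (90,95,100):
  for ex,ey,ez in [(.505,-.195,.13),(.505,-.195,.17),(.55,-.18,.13),(.46,-.18,.13),(.55,-.18,.17)]:
    P,Rt=pour((ex,ey,ez),psi,al); sols=[]
    for q0 in ([-1.1,.9,-.1,2.,1.2,-1.5],[-1.1,.2,-.9,-.06,1.4,.5],[0,.8,0,1.9,-1.3,-1.9],[0,.35,-.9,-.8,-1.4,2.1]):
      q,e=ik(P,Rt,q0)
      if e<2e-3: sols.append(q.round(2).tolist())
    for q in sols: print(psi,al,(ex,ey,ez),q)
E
```

```text
25 90 (0.46, -0.18, 0.13) [-1.26, 0.74, -0.63, 1.78, 1.45, -1.57]
25 90 (0.46, -0.18, 0.13) [-1.26, 0.74, -0.63, 1.78, 1.45, -1.57]
25 90 (0.46, -0.18, 0.13) [-1.26, 0.74, -0.63, 1.78, 1.45, -1.57]
25 95 (0.46, -0.18, 0.13) [-1.28, 0.94, -0.66, 2.09, 1.4, -2.12]
25 95 (0.46, -0.18, 0.13) [-1.28, 0.94, -0.66, 2.09, 1.4, -2.12]
25 95 (0.46, -0.18, 0.13) [-1.28, 0.94, -0.66, 2.09, 1.4, -2.12]
25 100 (0.46, -0.18, 0.13) [-1.29, 1.07, -0.69, 2.23, 1.34, -2.4]
25 100 (0.46, -0.18, 0.13) [-1.29, 1.07, -0.69, 2.23, 1.34, -2.4]
25 100 (0.46, -0.18, 0.13) [-1.29, 1.07, -0.69, 2.23, 1.34, -2.4]
35 90 (0.505, -0.195, 0.13) [-1.14, 0.81, -0.38, 1.95, 1.39, -1.57]
35 90 (0.505, -0.195, 0.13) [-1.14, 0.81, -0.38, 1.95, 1.39, -1.57]
35 90 (0.505, -0.195, 0.13) [-1.14, 0.81, -0.38, 1.95, 1.39, -1.57]
35 90 (0.505, -0.195, 0.17) [-1.14, 0.75, -0.38, 2.02, 1.39, -1.57]
35 90 (0.505, -0.195, 0.17) [-1.14, 0.75, -0.38, 2.02, 1.39, -1.57]
35 90 (0.505, -0.195, 0.17) [-1.14, 0.75, -0.38, 2.02, 1.39, -1.57]
35 90 (0.46, -0.18, 0.13) [-1.23, 0.78, -0.48, 1.88, 1.3, -1.57]
35 90 (0.46, -0.18, 0.13) [-1.23, 0.
[... 3911 characters left out ...]
, 1.01, -0.06, 2.26, 1.09, -1.74]
55 95 (0.505, -0.195, 0.13) [-1.09, 1.01, -0.06, 2.26, 1.09, -1.74]
55 95 (0.505, -0.195, 0.13) [-1.09, 1.01, -0.06, 2.26, 1.09, -1.74]
55 95 (0.46, -0.18, 0.13) [-1.15, 0.96, -0.18, 2.16, 1.02, -1.71]
55 95 (0.46, -0.18, 0.13) [-1.15, 0.96, -0.18, 2.16, 1.02, -1.71]
55 95 (0.46, -0.18, 0.13) [-1.15, 0.96, -0.18, 2.16, 1.02, -1.71]
55 100 (0.46, -0.18, 0.13) [-1.16, 1.04, -0.18, 2.25, 1.0, -1.85]
55 100 (0.46, -0.18, 0.13) [-1.16, 1.04, -0.18, 2.25, 1.0, -1.85]
55 100 (0.46, -0.18, 0.13) [-1.16, 1.04, -0.18, 2.25, 1.0, -1.85]
-110 90 (0.505, -0.195, 0.13) [0.02, 1.02, 0.14, 2.27, -1.2, -1.57]
-110 90 (0.46, -0.18, 0.13) [0.05, 0.96, -0.0, 2.18, -1.18, -1.57]
```

Run:
```python
from h import *
a=cam("scene");b=cam("side")
print(tri((a,(280+361/6,210+371/6)),(b,(160+209/5,200+262/5))), onz(a,(280+361/6,210+371/6),.117), onz(b,(160+207/5,200+260/5),.117))
print(delta([.47,-.2,.33],down(0)))
```

```text
(array([0.59973655, 0.30083877, 0.11411041]), [1.3, 1.3]) [0.60164797 0.30289107 0.117     ] [0.59893889 0.30088629 0.117     ]
[64.0, -4.3, -10.4, 3.9, -4.2, -86.0]
```

Call:
{"api": "send_rows", "payload": {"plan": [[0, 0, 0, 0, 0, -4], [5, 0, -1, 0, 0, -12], [10, 0, -2, 0, 0, -21], [17, 0, -3, 1, -1, -30], [24, 0, -4, 1, -1, -39], [31, 0, -6, 2, -2, -48], [39, 0, -7, 2, -2, -57], [47, 0, -9, 3, -3, -66], [55, 0, -10, 3, -3, -76], [65, 0, -12, 3.5, -4, -86]]}}

```text
clock: 29.45
tcp_pos: [0.4738, -0.196, 0.3372]
orientation: [0.505, 0.496, 0.499, -0.499]
wrist_force: [0.4, -1.2, 0.9]
finger_gap: 0.0422
```

Run:
```python
from h import *
st(); print(delta([.585,.298,.24],down(np.radians(6.5))))
```

```text
t 29.45 tcp [ 0.4738 -0.196   0.3372] R [[0.003, 1.0, 0.009], [-0.009, 0.009, -1.0], [-1.0, 0.003, 0.009]] F [ 0.4 -1.2  0.9] gap 42.2 q [-0.55  0.18  0.13  1.51 -0.01  1.02]
[93.0, 115.3, -493.9, -6.0, 0.6, -0.2]
```

Call:
{"api": "send_rows", "payload": {"plan": [[0, 10, -30, 0, 0, 0], [5, 22, -85, -1, 0, 0], [12, 35, -140, -2, 0, 0], [20, 48, -195, -3, 0, 0], [30, 60, -250, -4, 0, 0], [42, 73, -305, -5, 0, 0], [55, 86, -360, -6, 0.5, 0], [70, 99, -415, -6, 0.5, 0], [82, 110, -465, -6, 0.5, 0], [92, 115, -494, -6, 0.5, 0]], "claw": 50}}

```text
clock: 30.7
tcp_pos: [0.5827, 0.3026, 0.2409]
orientation: [0.528, 0.473, 0.529, -0.467]
wrist_force: [0.3, -0.2, -0.1]
finger_gap: 0.0504
```

Run:
```python
from h import *
st(); c=cam("wrist","o_wrist"); cam("scene","o_scene")
th=np.radians(6.5);ex=np.array([np.cos(th),np.sin(th),0]);ey=np.array([-ex[1],ex[0],0]);O=np.array([.5498,.2961,.006])
print(proj(c,[O+x*ex+y*ey+[0,0,z] for x,y,z in [(.05,-.018,.111),(.05,.018,.111),(.055,-.04,.075),(.055,.04,.075),(-.055,-.04,.075),(-.055,.04,.075)]]).round(0).tolist())
```

```text
t 30.7 tcp [0.5827 0.3026 0.2409] R [[0.005, 0.993, 0.116], [0.007, 0.116, -0.993], [-1.0, 0.005, -0.007]] F [ 0.3 -0.2 -0.1] gap 50.4 q [0.35 0.47 0.3  1.4  0.01 1.81]
[[298.0, 222.0], [299.0, 182.0], [300.0, 230.0], [302.0, 151.0], [193.0, 230.0], [187.0, 152.0]]
```

View pics/o_wrist.png

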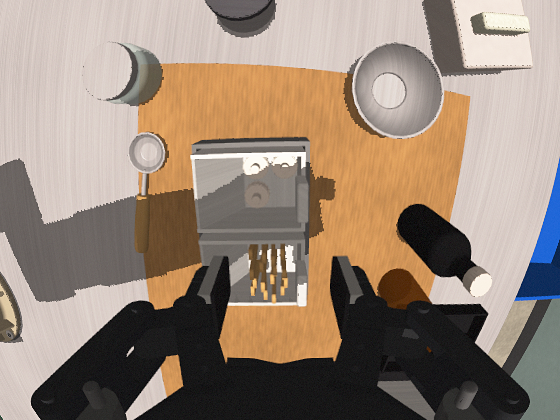

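Run:
```python
from h import *
c=cam("wrist"); crop(c,180,130,140,110,5,"o2")
```

```text
(no output)
```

View pics/o2.png

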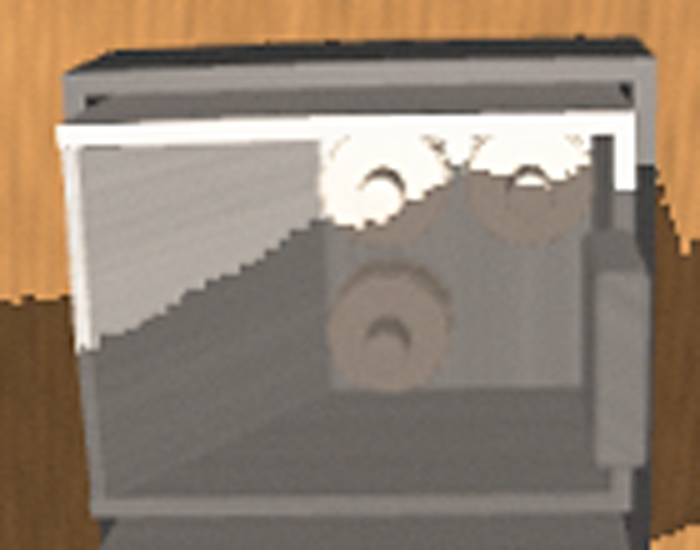

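Run:
```python
from h import *
s=st(); c=cam("wrist"); crop(c,180,130,140,110,5,"o3")
print(onz(c,(304.2,203.4),.117),[onz(c,p,.081).round(4) for p in [(192,155.6),(307,153),(199,233),(306,232)]])
print(delta([.602,.3015,.12],down(np.radians(6))))
```

```text
t 30.85 tcp [0.582  0.3009 0.2405] R [[0.002, 0.993, 0.116], [0.006, 0.116, -0.993], [-1.0, 0.003, -0.005]] F [-0.1  0.9  0.7] gap 50.2 q [0.35 0.47 0.3  1.4  0.   1.81]
[0.6035239  0.29990351 0.117     ] [array([0.4951, 0.3245, 0.081 ]), array([0.6037, 0.3385, 0.081 ]), array([0.5057, 0.2456, 0.081 ]), array([0.6137, 0.2597, 0.081 ])]
[121.3, 19.5, 0.9, 0.6, -0.3, -0.2]
```

Three caps are in the bin, at crop positions (385,190), (530,185) and (388,330). The tab top is at (304,203). Descending on the tab.

Call:
{"api": "send_rows", "payload": {"plan": [[15, 19, 2, 0, 0, 0], [35, 19, 2, 0, -0.3, 0], [55, 19, 2, 0, -0.3, 0], [75, 19, 2, 0, -0.3, 0], [95, 19, 2, 0, -0.3, 0], [112, 19, 2, 0, -0.3, 0], [127, 19, 2, 0, -0.3, 0], [140, 19, 2, 0, -0.3, 0], [150, 19, 2, 0, -0.3, 0], [155, 19, 2, 0, -0.3, 0]]}}

```text
clock: 32.15
tcp_pos: [0.6017, 0.2982, 0.0852]
orientation: [0.528, 0.471, 0.527, -0.471]
wrist_force: [-0.5, -0.3, 0.3]
finger_gap: 0.05
```

Run:
```python
from h import *
st(); c=cam("wrist","p_wrist"); b=cam("side"); crop(b,160,170,160,130,5,"p_side"); a=cam("scene"); crop(a,280,180,120,110,5,"p_scene")
```

```text
t 32.15 tcp [0.6017 0.2982 0.0852] R [[0.001, 0.994, 0.113], [-0.001, 0.113, -0.994], [-1.0, 0.001, 0.001]] F [-0.5 -0.3  0.3] gap 50.0 q [ 0.34  0.57  0.08  1.08 -0.    1.8 ]
```

View pics/p_wrist.png

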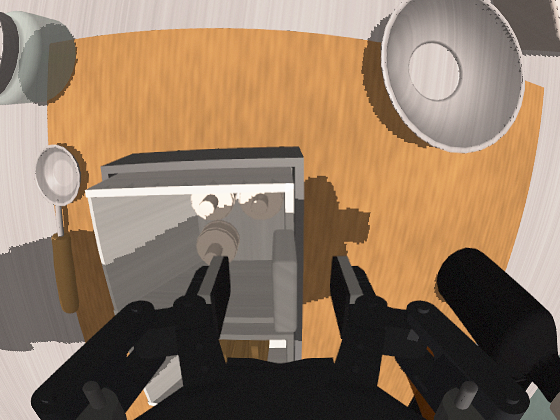

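View pics/p_side.png

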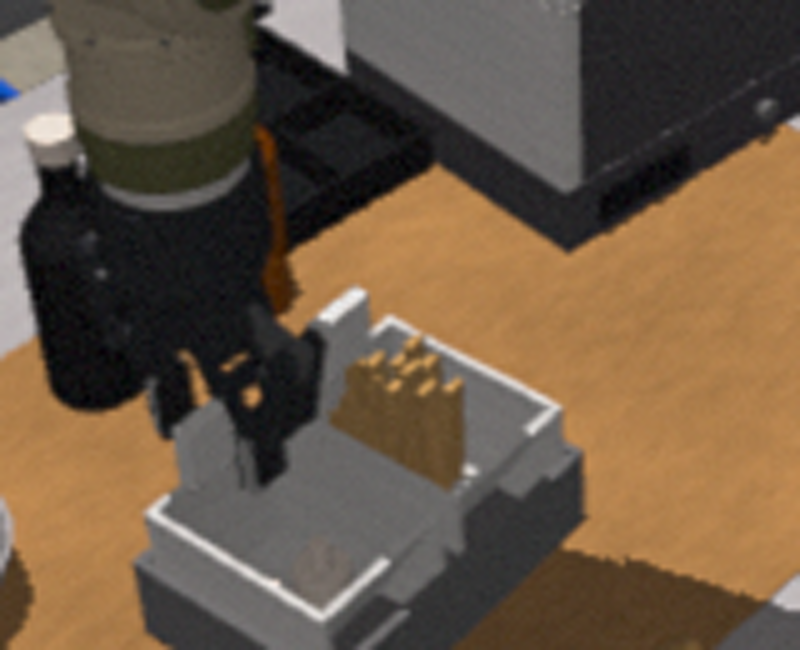

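Call:
{"api": "send_rows", "payload": {"plan": [[0, 1.5, -2, 0, 0, 0], [0, 1.5, -2, 0, 0, 0], [0, 1.5, -2, 0, 0, 0], [0, 1.5, -2, 0, 0, 0], [0, 1.5, -2, 0, 0, 0], [0, 1.5, -2, 0, 0, 0], [0, 1.5, -2, 0, 0, 0], [0, 1.5, -2, 0, 0, 0], [0, 1.5, -2, 0, 0, 0], [0, 1.5, -2, 0, 0, 0]], "claw": 0, "newtons": 60}}

```text
clock: 33.55
tcp_pos: [0.6037, 0.3007, 0.0865]
orientation: [0.528, 0.472, 0.527, -0.47]
wrist_force: [0.3, 1.2, 4.9]
finger_gap: 0.0089
```

Run:
```python
from h import *
st()
```

```text
t 33.55 tcp [0.6037 0.3007 0.0865] R [[0.003, 0.994, 0.113], [-0.0, 0.113, -0.994], [-1.0, 0.003, 0.001]] F [0.3 1.2 4.9] gap 8.9 q [ 0.34  0.57  0.09  1.08 -0.    1.8 ]
```

Call:
{"api": "send_rows", "payload": {"plan": [[-5, 0, 0, 0, 0, 0], [-12, 0, 0, 0, 0, 0], [-20, 0, 0, 0, 0, 0], [-30, 0, 0, 0, 0, 0], [-40, 0, 0, 0, 0, 0], [-52, 0, 0, 0, 0, 0], [-65, 0, 0, 0, 0, 0], [-80, 0, 0, 0, 0, 0], [-95, 0, 0, 0, 0, 0], [-110, 0, 0, 0, 0, 0]]}}

```text
clock: 34.8
tcp_pos: [0.603, 0.3005, 0.1971]
orientation: [0.528, 0.471, 0.527, -0.471]
wrist_force: [-0.4, 0.7, -2.8]
finger_gap: 0.0092
```

Run:
```python
from h import *
st(); c=cam("wrist","q_wrist"); b=cam("side","q_side")
```

```text
t 34.8 tcp [0.603  0.3005 0.1971] R [[0.002, 0.994, 0.113], [-0.001, 0.113, -0.994], [-1.0, 0.002, 0.001]] F [-0.4  0.7 -2.8] gap 9.2 q [ 0.34  0.52  0.28  1.32 -0.    1.8 ]
```

View pics/q_wrist.png

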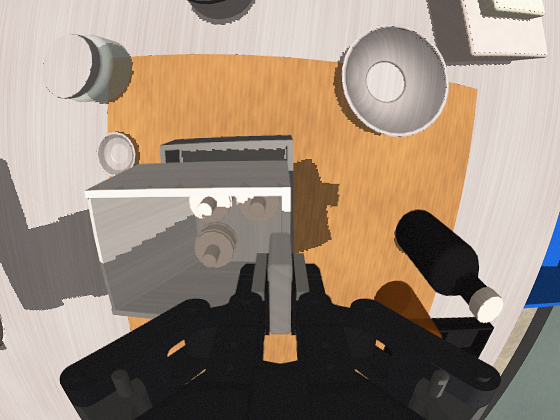

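View pics/q_side.png

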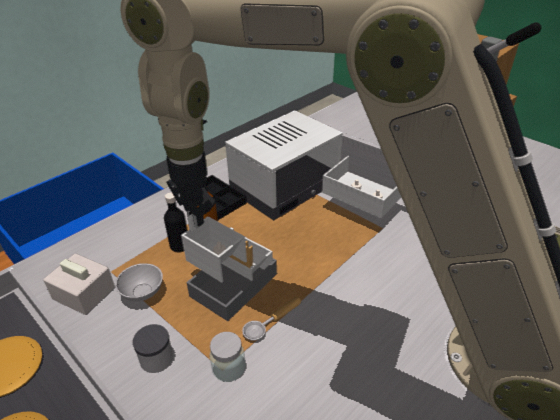

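```bash
cat >> fk.py <<'E'
from h import delta
def rows(poses,pose0):
    for P,Rt in poses: print([float(round(v*2)/2) for v in delta(P,Rt,pose0=pose0)],end=", ")
    print()
E
python3 - <<'E'
from fk import *
s=get_state(); q=s["joint_pos"]
print((fkp(X,q)[0]-s["tcp_pos"]).round(4))
# carry
p0=np.array([.603,.3005,.1971]);p1=np.array([.584,-.096,.295])
poses=[]
for i in range(1,31):
    t=i/30; zz=min(1,t*3); tt=max(0,(t-.15)/.85); tt=tt*tt*(3-2*tt)
    poses.append((np.r_[(p0+(p1-p0)*tt)[:2],p0[2]+(p1[2]-p0[2])*zz],tip(6.5+48.5*tt,0)))
pose0=(s["tcp_pos"],RQ(s["orientation"]))
prev=q
for P,Rt in poses:
    q,e=ik(P,Rt,prev,.02); 
    if e>2e-3: print("bad",P,e)
    d=np.abs(q-prev).max()/.125; prev=q
    if d>1.5: print("speed",d)
print(q.round(2))
for k in range(3):
    pz=pose0 if k==0 else poses[10*k-1]; rows(poses[10*k:10*k+10],pz)
# tip
prev=q
for al in range(0,100,5):
    ez=max(.14,.285-.145*al/80)
    P,Rt=pour((.525,-.18,ez),55,al); q,e=ik(P,Rt,prev,.02); print(al,round(ez,3),P.round(3),q.round(2),round(e,3),(np.abs(q-prev).max()).round(2)); prev=q
E
```

```text
[ 0.0013  0.0004 -0.0006]
[-0.3   0.34  0.24  1.47 -0.    0.31]
[-8.5, -1.0, 0.5, 0.0, 0.0, -0.5], [-18.0, -1.0, 0.5, 0.0, 0.0, -0.5], [-28.0, -1.0, 0.5, 0.0, 0.0, -0.5], [-37.5, -1.0, 0.5, 0.0, 0.0, -0.5], [-47.5, -1.0, 0.5, 0.0, 0.0, -0.5], [-57.5, -1.5, 4.0, -0.5, 0.0, -0.5], [-67.0, -2.5, 11.0, -1.5, 0.0, -0.5], [-77.0, -4.0, 20.5, -2.5, 0.0, -0.5], [-86.5, -6.0, 32.5, -4.0, 0.0, -0.5], [-96.5, -8.0, 47.0, -6.0, 0.0, -0.5], 
[0.0, -4.5, 16.0, -2.0, 0.0, 0.0], [0.0, -9.0, 34.0, -4.5, 0.0, 0.0], [0.0, -14.5, 53.5, -7.0, 0.0, 0.0], [0.0, -20.0, 74.0, -9.5, 0.0, 0.0], [0.0, -25.5, 95.5, -12.0, 0.0, 0.0], [0.0, -31.5, 118.0, -15.0, 0.0, 0.0], [0.0, -37.5, 140.0, -17.5, 0.0, 0.0], [0.0, -43.5, 163.0, -20.5, 0.0, 0.0], [0.0, -49.5, 185.0, -23.5, 0.0, 0.0], [0.0, -55.5, 207.0, -26.0, 0.0, 0.0], 
[0.0, -14.5, 16.5, -2.5, 0.0, 0.0], [0.0, -28.0, 32.0, -5.0, 0.0, 0.0], [0.0, -41.0, 46.5, -7.5, 0.0, 0.0], [0.0, -52.5, 60.0, -9.5, 0.0, 0.0], [0.0, -63.0, 72.0, -11.5, 0.0, 0.0], [0.0, -72.0, 82.0, -13.5, 0.0, 0.0], [0.0, -79.0, 90.5, -14.5, 0.0, 0.0], [0.0, -84.5, 96.5, -15.5, 0.0, 0.0], [0.0,
[... 941 characters left out ...]
0.185 [ 0.557 -0.134  0.272] [-0.83  0.36 -0.13  1.38  0.93 -0.37] 0.0 0.1
60 0.176 [ 0.553 -0.14   0.267] [-0.87  0.41 -0.13  1.44  0.99 -0.48] 0.0 0.12
65 0.167 [ 0.548 -0.147  0.262] [-0.9   0.48 -0.13  1.52  1.05 -0.62] 0.0 0.14
70 0.158 [ 0.543 -0.154  0.256] [-0.94  0.56 -0.12  1.62  1.1  -0.78] 0.0 0.16
75 0.149 [ 0.538 -0.161  0.249] [-0.97  0.64 -0.1   1.74  1.13 -0.96] 0.0 0.18
80 0.14 [ 0.533 -0.168  0.242] [-0.99  0.74 -0.09  1.87  1.15 -1.16] 0.0 0.2
85 0.14 [ 0.528 -0.175  0.243] [-1.01  0.83 -0.07  2.02  1.16 -1.37] 0.0 0.21
90 0.14 [ 0.523 -0.183  0.243] [-1.03  0.92 -0.07  2.16  1.15 -1.57] 0.0 0.2
95 0.14 [ 0.518 -0.19   0.242] [-1.04  1.   -0.07  2.28  1.13 -1.76] 0.0 0.19
```

Lifted upright with all three caps in it. Carrying it to the tray.

Call:
{"api": "send_rows", "payload": {"plan": [[-8, -0.5, 0, 0, 0, 0], [-18, -1, 0.5, 0, 0, 0], [-28, -1, 0.5, 0, 0, 0], [-37, -1, 0.5, 0, 0, 0], [-47, -1, 0.5, 0, 0, 0], [-57, -1.5, 4, -0.5, 0, 0], [-67, -2.5, 11, -1.5, 0, 0], [-77, -4, 20.5, -2.5, 0, 0], [-86, -6, 32.5, -4, 0, 0], [-96, -8, 47, -6, 0, 0]]}}

```text
clock: 36.15
tcp_pos: [0.6001, 0.252, 0.2926]
orientation: [0.552, 0.442, 0.551, -0.442]
wrist_force: [-0.4, -1.2, -1.8]
finger_gap: 0.0094
```

Call:
{"api": "send_rows", "payload": {"plan": [[0, -4.5, 16, -2, 0, 0], [0, -9, 34, -4.5, 0, 0], [0, -14.5, 53.5, -7, 0, 0], [0, -20, 74, -9.5, 0, 0], [0, -25.5, 95.5, -12, 0, 0], [0, -31.5, 118, -15, 0, 0], [0, -37.5, 140, -17.5, 0, 0], [0, -43.5, 163, -20.5, 0, 0], [0, -49.5, 185, -23.5, 0, 0], [0, -55.5, 207, -26, 0, 0]]}}

```text
clock: 37.4
tcp_pos: [0.5903, 0.0375, 0.2926]
orientation: [0.638, 0.307, 0.636, -0.307]
wrist_force: [0.7, 0.2, -2.0]
finger_gap: 0.0092
```

Call:
{"api": "send_rows", "payload": {"plan": [[0, -14.5, 16.5, -2.5, 0, 0], [0, -28, 32, -5, 0, 0], [0, -41, 46.5, -7.5, 0, 0], [0, -52.5, 60, -9.5, 0, 0], [0, -63, 72, -11.5, 0, 0], [0, -72, 82, -13.5, 0, 0], [0, -79, 90.5, -14.5, 0, 0], [0, -84.5, 96.5, -15.5, 0, 0], [0, -88, 100.5, -16.5, 0, 0], [0, -89, 101.5, -16.5, 0, 0]]}}

```text
clock: 38.65
tcp_pos: [0.5841, -0.0961, 0.2922]
orientation: [0.675, 0.213, 0.674, -0.213]
wrist_force: [-0.4, -0.2, -2.2]
finger_gap: 0.0091
```

Run:
```python
from fk import *
from h import *
s=st(); cam("wrist","r_wrist"); a=cam("scene","r_scene"); cam("side","r_side")
s=get_state(); pose0=(s["tcp_pos"],RQ(s["orientation"]))
pp=[pour((.525,-.18,.285-.145*al/80),55,al) for al in range(7,71,7)]
print("to70"); rows(pp[:10],pose0)
```

```text
t 38.65 tcp [ 0.5841 -0.0961  0.2922] R [[0.001, 0.574, 0.819], [-0.001, 0.819, -0.574], [-1.0, 0.0, 0.001]] F [-0.4 -0.2 -2.2] gap 9.1 q [-0.3   0.34  0.23  1.46 -0.    0.31]
to70
[4.0, -1.0, 0.0, 0.0, 0.0, 7.0], [4.5, -4.0, 0.0, 0.0, 0.0, 14.0], [5.5, -8.0, 0.0, 0.0, 0.0, 21.0], [6.5, -13.5, 0.0, 0.0, 0.0, 28.0], [9.0, -20.5, 0.0, 0.0, 0.0, 35.0], [12.0, -28.5, 0.0, 0.0, 0.0, 42.0], [16.0, -38.0, 0.0, 0.0, 0.0, 49.0], [21.5, -48.0, 0.0, 0.0, 0.0, 56.0], [28.0, -59.0, 0.0, 0.0, 0.0, 63.0], [36.0, -71.0, 0.0, 0.0, 0.0, 70.0],
```

View pics/r_scene.png

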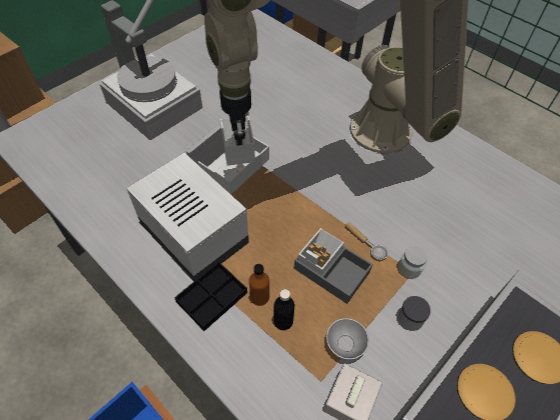

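View pics/r_wrist.png

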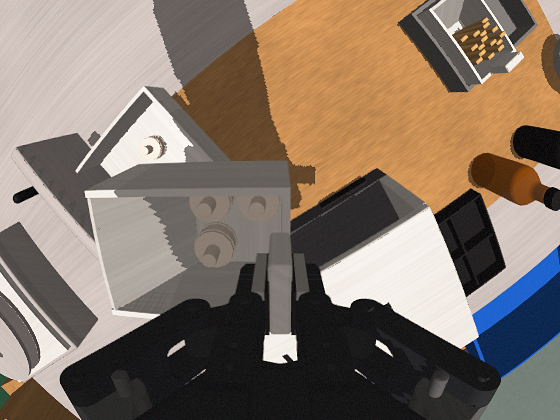

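Call:
{"api": "send_rows", "payload": {"plan": [[3, -1, 0, 0, 0, 6], [4.5, -4, 0, 0, 0, 13], [5.5, -7.5, 0, 0, 0, 20], [6.5, -13, 0, 0, 0, 27], [9, -19.5, 0, 0, 0, 34], [12, -27.5, 0, 0, 0, 41], [15.5, -36.5, 0, 0, 0, 48], [20, -46, 0, 0, 0, 54], [24.5, -54, 0, 0, 0, 60], [24.5, -54, 0, 0, 0, 60]]}}

```text
clock: 40.05
tcp_pos: [0.5524, -0.1411, 0.2653]
orientation: [0.689, 0.523, 0.478, 0.152]
wrist_force: [0.7, -0.8, -2.4]
finger_gap: 0.0087
```

Run:
```python
from fk import *
from h import *
s=st(); a=cam("scene"); crop(a,170,80,150,120,5,"s_scene"); b=cam("side","s_side"); cam("wrist","s_wrist")
s=get_state(); pose0=(s["tcp_pos"],RQ(s["orientation"]))
rows([pour((.525,-.18,max(.14,.285-.145*al/80)),55,al) for al in [63,66,69,72,75,78,81,84,87,90]],pose0)
```

```text
t 40.05 tcp [ 0.5524 -0.1411  0.2653] R [[0.496, 0.291, 0.818], [0.709, 0.408, -0.575], [-0.501, 0.866, -0.004]] F [ 0.7 -0.8 -2.4] gap 8.7 q [-0.87  0.41 -0.13  1.44  0.99 -0.48]
[-2.5, -6.5, -0.5, 0.0, 0.0, 3.0], [-5.0, -11.5, -0.5, 0.0, 0.0, 6.0], [-8.0, -17.5, -0.5, 0.0, 0.0, 9.0], [-10.5, -23.0, -0.5, 0.0, 0.0, 12.0], [-13.0, -29.5, -0.5, 0.0, 0.0, 15.0], [-15.0, -35.5, -0.5, 0.0, 0.0, 18.0], [-18.5, -41.0, -0.5, 0.0, 0.0, 21.0], [-23.5, -43.0, -0.5, 0.0, 0.0, 24.0], [-28.0, -45.5, -0.5, 0.0, 0.0, 27.0], [-32.5, -48.5, -0.5, 0.0, 0.0, 30.0],
```

View pics/s_scene.png

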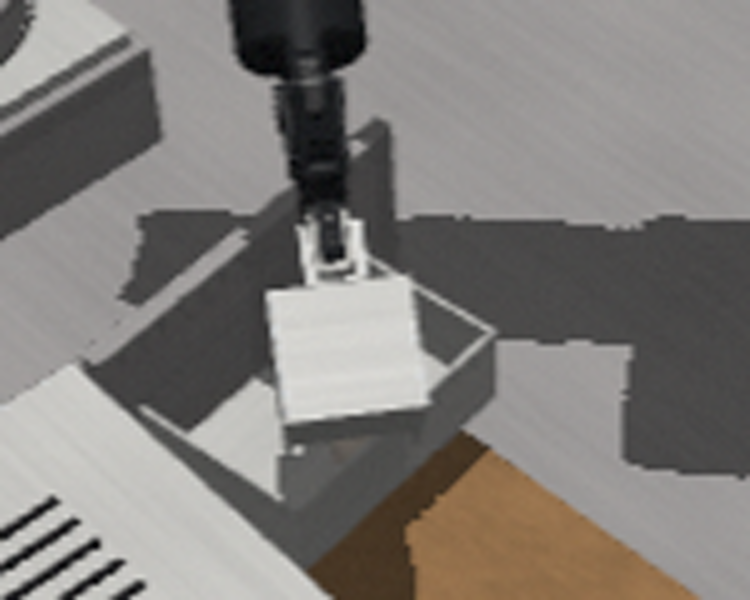

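View pics/s_side.png

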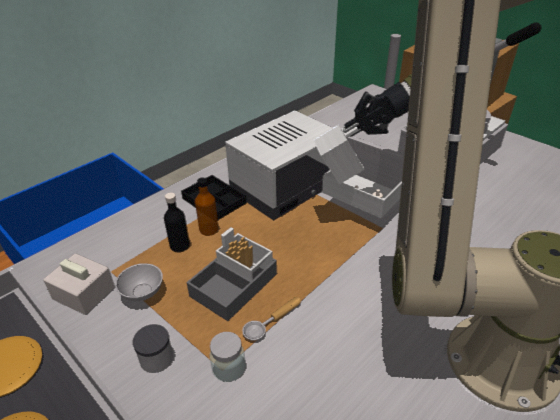

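Call:
{"api": "send_rows", "payload": {"plan": [[-2.5, -6, 0, 0, 0, 3], [-5, -11.5, 0, 0, 0, 6], [-8, -17.5, 0, 0, 0, 9], [-10.5, -23, 0, 0, 0, 12], [-13, -29, 0, 0, 0, 15], [-15.5, -35, 0, 0, 0, 18], [-18.5, -40.5, 0, 0, 0, 21], [-23.5, -43, 0, 0, 0, 24], [-28, -45.5, 0, 0, 0, 27], [-32.5, -48.5, 0, 0, 0, 30]]}}

```text
clock: 41.45
tcp_pos: [0.524, -0.1826, 0.243]
orientation: [0.629, 0.625, 0.326, 0.328]
wrist_force: [-0.9, -0.0, -1.4]
finger_gap: 0.009
```

Run:
```python
from fk import *
from h import *
s=st(); a=cam("scene"); crop(a,170,80,150,120,5,"t_scene"); b=cam("side"); crop(b,300,100,110,130,5,"t_side"); cam("wrist","t_wrist")
s=get_state(); pose0=(s["tcp_pos"],RQ(s["orientation"]))
rows([pour((.525,-.18,.14),55,al) for al in [91,92,93,94,95,96]],pose0)
```

```text
t 41.45 tcp [ 0.524  -0.1826  0.243 ] R [[0.572, -0.005, 0.82], [0.82, 0.005, -0.572], [-0.001, 1.0, 0.007]] F [-0.9 -0.  -1.4] gap 9.0 q [-1.03  0.92 -0.05  2.17  1.15 -1.57]
[-2.0, 1.0, -0.5, 0.0, 0.0, 1.0], [-4.0, 1.0, -0.5, 0.0, 0.0, 2.0], [-6.0, 1.0, -0.5, 0.0, 0.0, 3.0], [-7.5, 0.5, -0.5, 0.0, 0.0, 4.0], [-9.5, 0.5, -0.5, 0.0, 0.0, 5.0], [-11.0, 0.5, -0.5, 0.0, 0.0, 6.0],
```

View pics/t_scene.png

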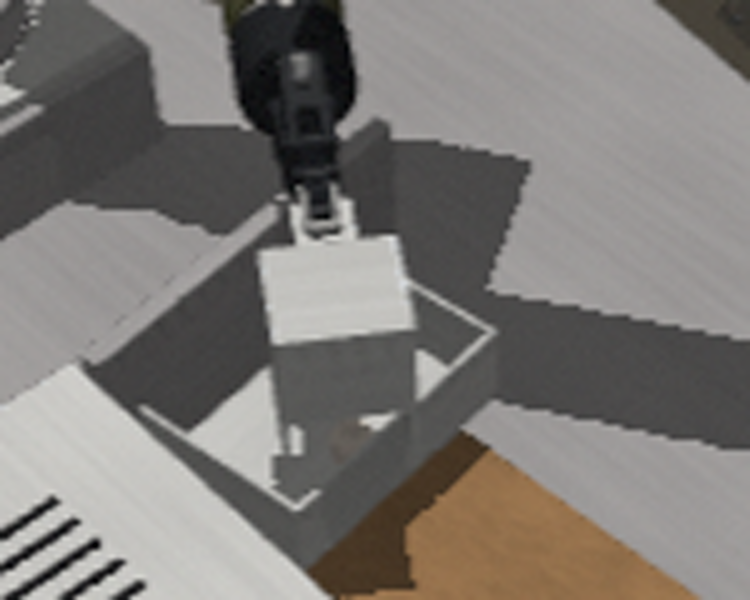

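View pics/t_side.png

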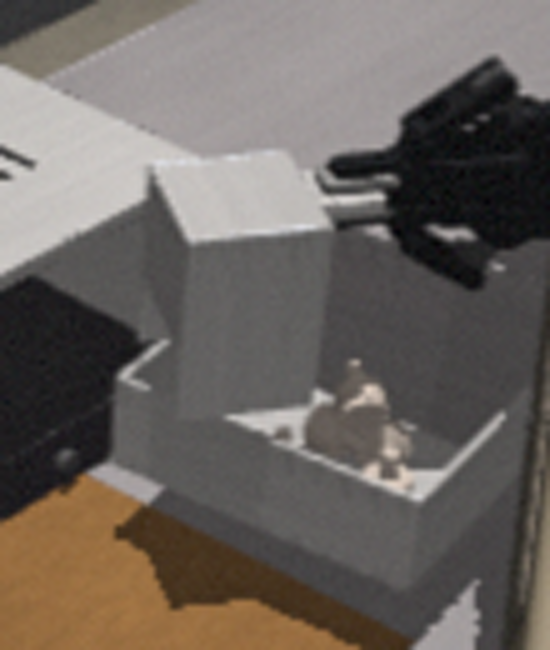

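View pics/t_wrist.png

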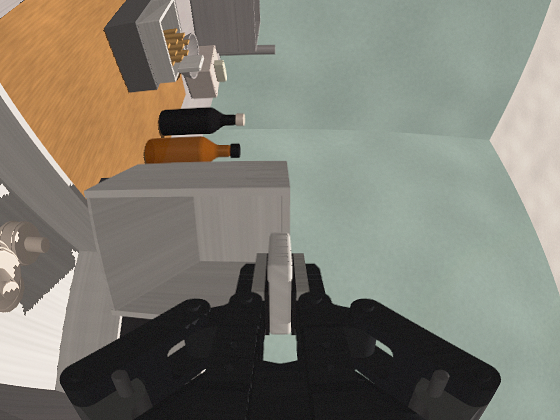

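Bin interior is empty and the caps are in the tray. Untipping along the same path.

Run:
```python
from fk import *
s=get_state(); pose0=(s["tcp_pos"],RQ(s["orientation"]))
f=lambda al:pour((.525,-.18,max(.145,.285-.145*al/80)),55,al)
rows([f(al) for al in [86,82,78,73,68,63,58,53,48,43]],pose0)
rows([f(al) for al in [39,34,29,24,19,14,9,5,2,0]],f(43))
```

```text
[7.0, 6.0, -0.5, 0.0, 0.0, -4.0], [14.0, 5.5, -0.5, 0.0, 0.0, -8.0], [21.0, 4.5, -0.5, 0.0, 0.0, -12.0], [30.0, 10.5, -0.5, 0.0, 0.0, -17.0], [38.5, 16.5, -0.5, 0.0, 0.0, -22.0], [46.5, 22.5, -0.5, 0.0, 0.0, -27.0], [54.5, 27.5, -0.5, 0.0, 0.0, -32.0], [62.0, 31.5, -0.5, 0.0, 0.0, -37.0], [69.5, 35.0, -0.5, 0.0, 0.0, -42.0], [76.0, 38.0, -0.5, 0.0, 0.0, -47.0], 
[2.0, 5.0, 0.0, 0.0, 0.0, -4.0], [4.0, 10.5, 0.0, 0.0, 0.0, -9.0], [6.5, 15.0, 0.0, 0.0, 0.0, -14.0], [8.5, 19.0, 0.0, 0.0, 0.0, -19.0], [10.5, 22.0, 0.0, 0.0, 0.0, -24.0], [12.0, 24.5, 0.0, 0.0, 0.0, -29.0], [13.0, 26.5, 0.0, 0.0, 0.0, -34.0], [13.5, 27.0, 0.0, 0.0, 0.0, -38.0], [14.0, 27.5, 0.0, 0.0, 0.0, -41.0], [14.0, 27.5, 0.0, 0.0, 0.0, -43.0],
```

Call:
{"api": "send_rows", "payload": {"plan": [[7, 6, 0, 0, 0, -4], [14, 6, 0, 0, 0, -8], [21, 5, 0, 0, 0, -12], [30, 10.5, 0, 0, 0, -17], [38.5, 16.5, 0, 0, 0, -22], [46.5, 22.5, 0, 0, 0, -27], [54.5, 27.5, 0, 0, 0, -32], [62, 31.5, 0, 0, 0, -37], [69.5, 35, 0, 0, 0, -42], [76, 38, 0, 0, 0, -47]]}}

```text
clock: 42.85
tcp_pos: [0.5673, -0.1201, 0.2827]
orientation: [0.708, 0.443, 0.548, 0.047]
wrist_force: [0.8, 0.5, -2.2]
finger_gap: 0.0093
```

Call:
{"api": "send_rows", "payload": {"plan": [[2, 5, 0, 0, 0, -4], [4, 10.5, 0, 0, 0, -9], [6.5, 15, 0, 0, 0, -14], [8.5, 19, 0, 0, 0, -19], [10.5, 22, 0, 0, 0, -24], [12, 24.5, 0, 0, 0, -29], [13, 26.5, 0, 0, 0, -34], [13.5, 27, 0, 0, 0, -38], [14, 27.5, 0, 0, 0, -41], [14, 27.5, 0, 0, 0, -43]]}}

```text
clock: 44.1
tcp_pos: [0.5843, -0.0953, 0.2907]
orientation: [0.676, 0.212, 0.672, -0.213]
wrist_force: [-0.4, -0.5, -2.0]
finger_gap: 0.009
```

Run:
```python
from fk import *
from h import *
s=st(); cam("wrist","u_wrist"); a=cam("scene","u_scene");crop(a,170,80,150,120,5,"u2")
s=get_state(); pose0=(s["tcp_pos"],RQ(s["orientation"]))
p0=s["tcp_pos"]; p1=np.array([.6035,.3006,.295]); psi1=6.5
poses=[]
for i in range(1,31):
    t=i/30; tt=t*t*(3-2*t); poses.append((p0+(p1-p0)*tt,tip(55+(psi1-55)*tt,0)))
for k in range(3): rows(poses[10*k:10*k+10],pose0 if k==0 else poses[10*k-1])
```

```text
t 44.1 tcp [ 0.5843 -0.0953  0.2907] R [[0.005, 0.574, 0.819], [-0.003, 0.819, -0.574], [-1.0, 0.001, 0.006]] F [-0.4 -0.5 -2. ] gap 9.0 q [-0.3   0.34  0.22  1.45 -0.    0.31]
[0.0, 1.0, -0.5, 0.0, 0.0, 0.0], [0.0, 4.5, -2.5, 0.5, 0.0, 0.0], [0.0, 9.5, -6.0, 1.5, 0.0, 0.0], [-0.5, 16.5, -10.5, 2.5, 0.0, 0.0], [-0.5, 25.0, -15.5, 3.5, 0.0, 0.0], [-0.5, 35.0, -22.0, 5.0, 0.0, 0.0], [-1.0, 46.5, -29.0, 6.5, 0.0, 0.0], [-1.0, 59.0, -37.0, 8.5, 0.0, 0.0], [-1.5, 72.5, -45.5, 10.5, 0.0, 0.0], [-1.5, 87.0, -55.0, 12.5, 0.0, 0.0], 
[0.0, 13.0, -12.5, 2.0, 0.0, 0.0], [-0.5, 26.0, -26.0, 4.5, 0.0, 0.0], [-0.5, 40.0, -39.5, 7.0, 0.0, 0.0], [-1.0, 53.5, -53.5, 9.5, 0.0, 0.0], [-1.5, 67.5, -67.0, 11.5, 0.0, 0.0], [-1.5, 82.0, -81.0, 14.0, 0.0, 0.0], [-2.0, 95.5, -95.0, 16.5, 0.0, 0.0], [-2.0, 109.5, -108.5, 19.0, 0.0, 0.0], [-2.5, 122.5, -122.0, 21.0, 0.0, 0.0], [-2.5, 135.5, -134.5, 23.5, 0.0, 0.0], 
[0.0, 6.5, -16.0, 2.0, 0.0, 0.0], [-0.5, 12.5, -31.0, 4.0, 0.0, 0.0], [-0.5, 18.0, -44.5, 6.0, 0.0, 0.0], [-1.0, 23.0, -57.0, 7.5, 0.0, 0.0], [-1.0, 27.5, -68.0, 9.0, 0.0, 0.0], [-1.0, 31.0, -77.5, 10.0, 0.0, 0.0], [-1.0, 34.0, -85.0, 11.0, 0.0, 0.0], [-1.5, 36.5, -90.5, 12.0, 0.0, 0.0], [-1.5, 38.0, -94.0, 12.5, 0.0, 0.0], [-1.5, 38.5, -95.5, 12.5, 0.0, 0.0],
```

View pics/u_wrist.png

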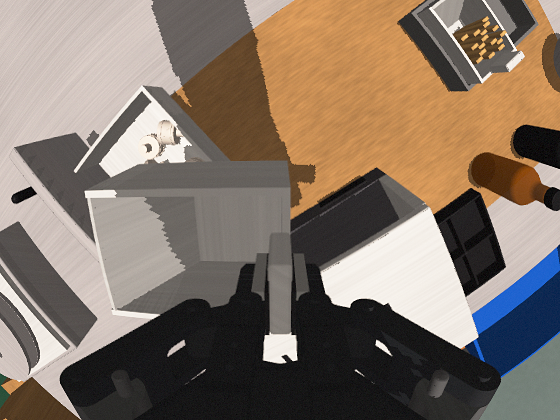

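View pics/u_scene.png

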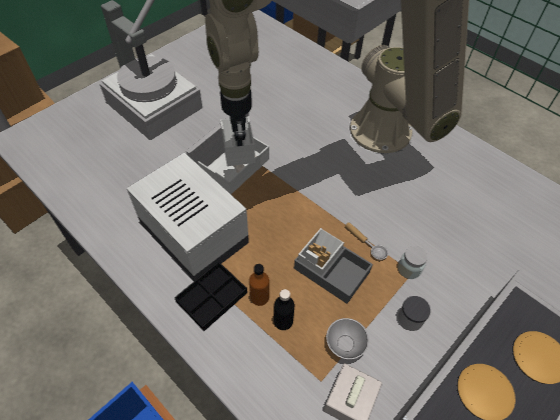

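Call:
{"api": "send_rows", "payload": {"plan": [[0, 1, -0.5, 0, 0, 0], [0, 4.5, -2.5, 0.5, 0, 0], [0, 9.5, -6, 1.5, 0, 0], [0, 16.5, -10.5, 2.5, 0, 0], [-0.5, 25, -15.5, 3.5, 0, 0], [-0.5, 35, -22, 5, 0, 0], [-1, 46.5, -29, 6.5, 0, 0], [-1, 59, -37, 8.5, 0, 0], [-1.5, 72.5, -45.5, 10.5, 0, 0], [-1.5, 87, -55, 12.5, 0, 0]]}}

```text
clock: 45.45
tcp_pos: [0.5887, 0.0073, 0.2899]
orientation: [0.648, 0.285, 0.646, -0.286]
wrist_force: [-0.1, -0.5, -1.8]
finger_gap: 0.0096
```

Call:
{"api": "send_rows", "payload": {"plan": [[0, 13, -12.5, 2, 0, 0], [-0.5, 26, -26, 4.5, 0, 0], [-0.5, 40, -39.5, 7, 0, 0], [-1, 53.5, -53.5, 9.5, 0, 0], [-1.5, 67.5, -67, 11.5, 0, 0], [-1.5, 82, -81, 14, 0, 0], [-2, 95.5, -95, 16.5, 0, 0], [-2, 109.5, -108.5, 19, 0, 0], [-2.5, 122.5, -122, 21, 0, 0], [-2.5, 135.5, -134.5, 23.5, 0, 0]]}}

```text
clock: 46.7
tcp_pos: [0.5976, 0.1983, 0.2923]
orientation: [0.576, 0.411, 0.575, -0.411]
wrist_force: [0.2, -0.6, -2.4]
finger_gap: 0.0092
```

Call:
{"api": "send_rows", "payload": {"plan": [[0, 6.5, -16, 2, 0, 0], [-0.5, 12.5, -31, 4, 0, 0], [-0.5, 18, -44.5, 6, 0, 0], [-1, 23, -57, 7.5, 0, 0], [-1, 27.5, -68, 9, 0, 0], [-1, 31, -77.5, 10, 0, 0], [-1, 34, -85, 11, 0, 0], [-1.5, 36.5, -90.5, 12, 0, 0], [-1.5, 38, -94, 12.5, 0, 0], [-1.5, 38.5, -95.5, 12.5, 0, 0]]}}

```text
clock: 47.95
tcp_pos: [0.6032, 0.2998, 0.2936]
orientation: [0.528, 0.471, 0.527, -0.471]
wrist_force: [-0.6, -0.3, -2.4]
finger_gap: 0.0085
```

Run:
```python
from h import *
s=st(); cam("wrist","v_wrist")
G=R.from_matrix(np.c_[[0,0,-1],[.9936,.1132,0],[.1132,-.9936,0]])
print(delta([.6032,.3006,.165],G))
```

```text
t 47.95 tcp [0.6032 0.2998 0.2936] R [[0.001, 0.994, 0.113], [-0.001, 0.113, -0.994], [-1.0, 0.001, 0.001]] F [-0.6 -0.3 -2.4] gap 8.5 q [ 0.34  0.52  0.51  1.56 -0.    1.8 ]
[128.6, -0.0, -0.8, -0.0, 0.1, -0.1]
```

View pics/v_wrist.png

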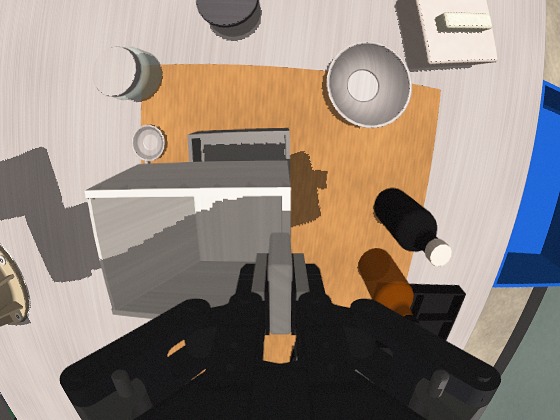

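Call:
{"api": "send_rows", "payload": {"plan": [[15, 0, -0.5, 0, 0, 0], [33, 0, -1, 0, 0, 0], [52, 0, -1, 0, 0, 0], [72, 0, -1, 0, 0, 0], [92, 0, -1, 0, 0, 0], [110, 0, -1, 0, 0, 0], [125, 0, -1, 0, 0, 0], [136, 0, -1, 0, 0, 0], [143, 0, -1, 0, 0, 0], [146, 0, -1, 0, 0, 0]]}}

```text
clock: 49.25
tcp_pos: [0.6032, 0.3006, 0.1475]
orientation: [0.528, 0.471, 0.527, -0.471]
wrist_force: [0.1, -0.6, -2.4]
finger_gap: 0.0093
```

Run:
```python
from h import *
a=cam("scene");b=cam("side")
s=st(); 
G=R.from_matrix(np.c_[[0,0,-1],[.9936,.1132,0],[.1132,-.9936,0]])
print(delta([.6034,.3006,.0865],G)); crop(a,280,190,120,110,5,"w_scene"); crop(b,160,190,130,120,5,"w_side")
```

```text
t 49.35 tcp [0.6032 0.3007 0.1477] R [[0.001, 0.994, 0.113], [-0.001, 0.113, -0.994], [-1.0, 0.001, 0.001]] F [-0.1  0.1 -1.8] gap 9.2 q [ 0.34  0.54  0.18  1.21 -0.    1.8 ]
[61.2, 0.1, 0.0, -0.0, 0.1, -0.1]
```

View pics/w_scene.png

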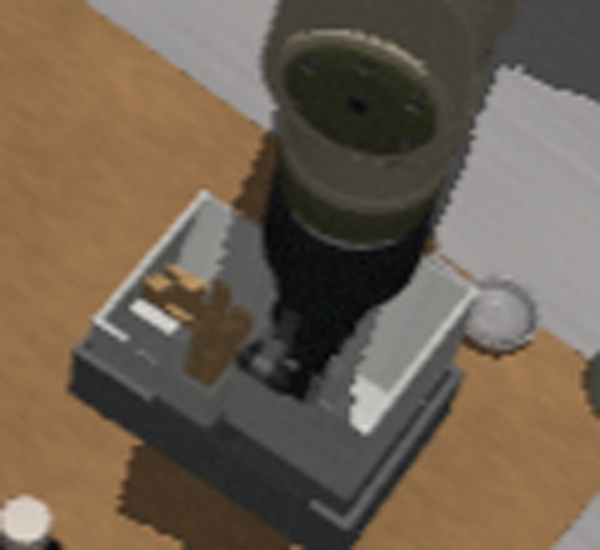

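View pics/w_side.png

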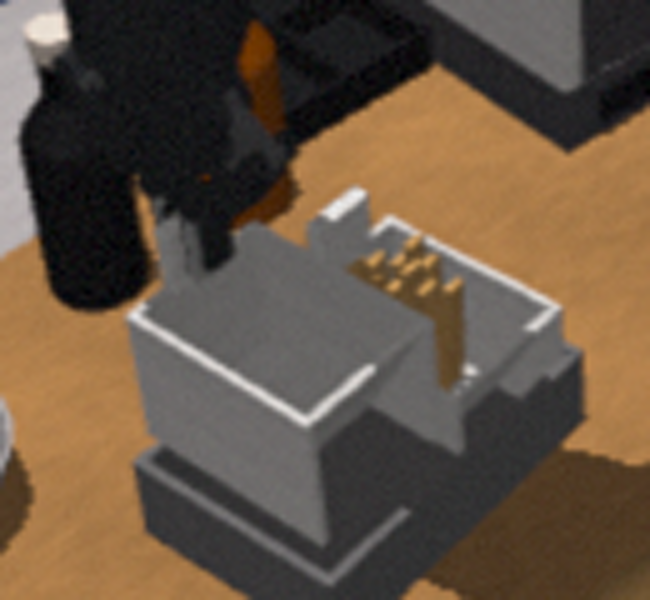

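Aligned over the slot. Lowering in two stages and checking the force.

Call:
{"api": "send_rows", "payload": {"plan": [[4, 0, 0, 0, 0, 0], [8, 0, 0, 0, 0, 0], [12, 0, 0, 0, 0, 0], [16, 0, 0, 0, 0, 0], [19, 0, 0, 0, 0, 0], [22, 0, 0, 0, 0, 0], [25, 0, 0, 0, 0, 0], [28, 0, 0, 0, 0, 0], [28, 0, 0, 0, 0, 0], [28, 0, 0, 0, 0, 0]]}}

```text
clock: 50.6
tcp_pos: [0.6033, 0.3006, 0.1198]
orientation: [0.528, 0.471, 0.527, -0.471]
wrist_force: [0.3, 0.1, -2.6]
finger_gap: 0.0091
```

Bin underside is now below the frame top with no contact force. Going on down.

Call:
{"api": "send_rows", "payload": {"plan": [[4, 0, 0, 0, 0, 0], [8, 0, 0, 0, 0, 0], [12, 0, 0, 0, 0, 0], [16, 0, 0, 0, 0, 0], [20, 0, 0, 0, 0, 0], [24, 0, 0, 0, 0, 0], [28, 0, 0, 0, 0, 0], [31, 0, 0, 0, 0, 0], [33, 0, 0, 0, 0, 0], [33, 0, 0, 0, 0, 0]]}}

```text
clock: 51.85
tcp_pos: [0.6033, 0.3007, 0.0867]
orientation: [0.528, 0.471, 0.527, -0.471]
wrist_force: [-0.0, 0.2, -1.7]
finger_gap: 0.0088
```

Run:
```python
from h import *
s=st()
```

```text
t 51.85 tcp [0.6033 0.3007 0.0867] R [[0.001, 0.994, 0.113], [-0.001, 0.113, -0.994], [-1.0, 0.001, 0.001]] F [-0.   0.2 -1.7] gap 8.8 q [ 0.34  0.57  0.09  1.08 -0.    1.8 ]
```

Call:
{"api": "send_rows", "payload": {"plan": [[0.5, 0, 0, 0, 0, 0], [1, 0, 0, 0, 0, 0], [1.5, 0, 0, 0, 0, 0], [2, 0, 0, 0, 0, 0], [2, 0, 0, 0, 0, 0], [2, 0, 0, 0, 0, 0], [2, 0, 0, 0, 0, 0], [2, 0, 0, 0, 0, 0], [2, 0, 0, 0, 0, 0], [2, 0, 0, 0, 0, 0]]}}

```text
clock: 53.1
tcp_pos: [0.6036, 0.3007, 0.0865]
orientation: [0.528, 0.472, 0.527, -0.47]
wrist_force: [-3.1, -2.1, 8.3]
finger_gap: 0.0093
```

Contact at 8 N, so the bin is on the slot floor. Releasing and rising.

Call:
{"api": "send_rows", "payload": {"plan": [[-2, 0, 0, 0, 0, 0], [-2, 0, 0, 0, 0, 0], [-2, 0, 0, 0, 0, 0], [-2, 0, 0, 0, 0, 0], [-2, 0, 0, 0, 0, 0], [-10, 0, 0, 0, 0, 0], [-30, 0, 0, 0, 0, 0], [-60, 0, 0, 0, 0, 0], [-100, 0, 0, 0, 0, 0], [-150, 0, 0, 0, 0, 0]], "claw": 45}}

```text
clock: 54.35
tcp_pos: [0.6025, 0.3005, 0.2356]
orientation: [0.528, 0.471, 0.527, -0.471]
wrist_force: [0.9, 0.2, -0.1]
finger_gap: 0.045
```

Run:
```python
from h import *
s=st(); c=cam("wrist","x_wrist"); a=cam("scene","x_scene");b=cam("side"); crop(b,160,190,130,120,5,"x_side"); crop(b,310,140,110,90,6,"x_tray")
th=0
print(delta([.409,-.32,.30],down(np.radians(92))))
```

```text
t 54.35 tcp [0.6025 0.3005 0.2356] R [[0.0, 0.994, 0.113], [-0.001, 0.113, -0.994], [-1.0, -0.0, 0.001]] F [ 0.9  0.2 -0.1] gap 45.0 q [ 0.34  0.52  0.36  1.42 -0.    1.8 ]
[-63.5, -264.2, 595.3, -85.5, 0.3, -0.4]
```

View pics/x_side.png

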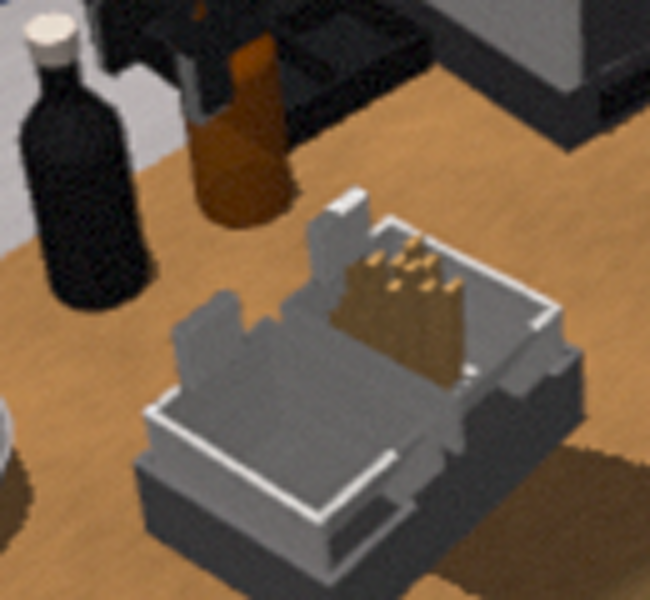

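View pics/x_tray.png

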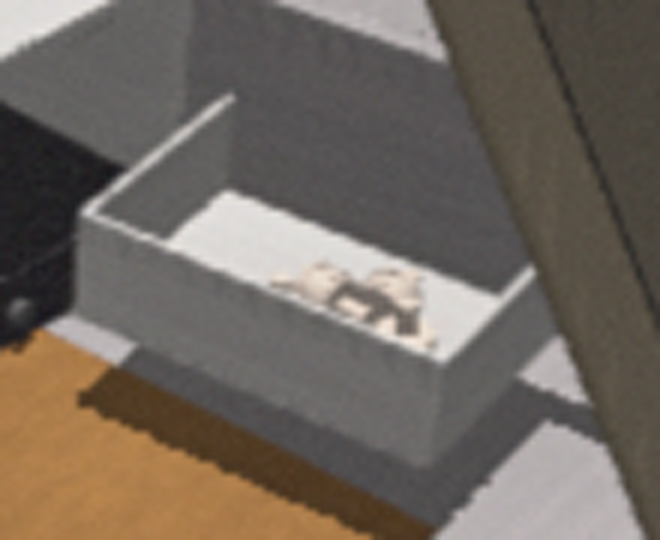

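View pics/x_wrist.png

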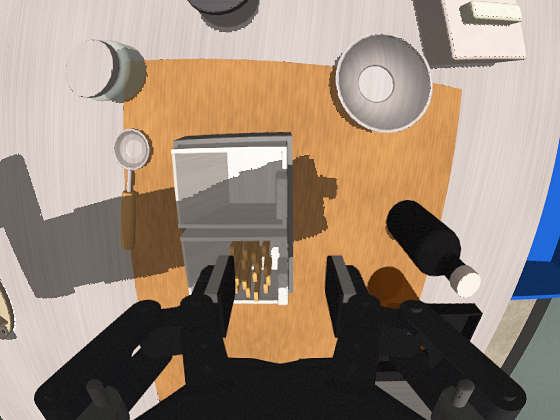

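View pics/x_scene.png

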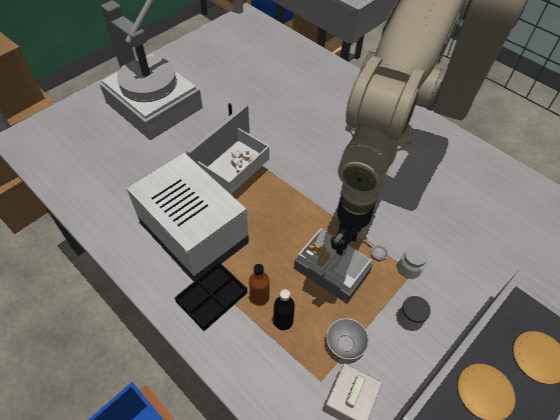

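Run:
```python
from fk import *
from h import *
s=get_state(); pose0=(s["tcp_pos"],RQ(s["orientation"]))
p0=s["tcp_pos"];p1=np.array([.50,-.19,.33])
rows([(p0+(p1-p0)*t,down(np.radians(6.5+86*t))) for t in [.05,.15,.26,.37,.48,.59,.70,.81,.92,1]],pose0)
```

```text
[-4.5, -8.0, 24.0, -4.5, 0.0, -0.5], [-14.0, -24.0, 71.5, -13.0, 0.0, -0.5], [-24.0, -41.5, 124.0, -22.5, 0.0, -0.5], [-34.0, -59.0, 176.5, -32.0, 0.0, -0.5], [-44.5, -76.5, 228.5, -41.5, 0.0, -0.5], [-54.5, -93.5, 281.0, -51.0, 0.0, -0.5], [-64.5, -111.0, 333.5, -60.0, 0.0, -0.5], [-75.0, -128.5, 386.0, -69.5, 0.5, -0.5], [-85.0, -146.0, 438.5, -79.0, 0.5, -0.5], [-92.5, -159.0, 476.5, -86.0, 0.5, -0.5],
```

Call:
{"api": "send_rows", "payload": {"plan": [[-10, -8, 24, -4.5, 0, 0], [-25, -24, 71.5, -13, 0, 0], [-35, -41.5, 124, -22.5, 0, 0], [-45, -59, 176.5, -32, 0, 0], [-55, -76.5, 228.5, -41.5, 0, 0], [-65, -93.5, 281, -51, 0, 0], [-72, -111, 333.5, -60, 0, 0], [-80, -128.5, 386, -69.5, 0, 0], [-87, -146, 438.5, -79, 0, 0], [-92.5, -159, 476.5, -86, 0, 0]]}}

```text
clock: 55.75
tcp_pos: [0.4976, -0.1926, 0.3268]
orientation: [0.707, -0.016, 0.707, 0.016]
wrist_force: [0.8, 0.2, 0.8]
finger_gap: 0.045
```

Run:
```python
from fk import *
from h import *
s=st(); c=cam("wrist","y_wrist"); crop(c,150,100,250,190,3,"y2")
s=get_state(); pose0=(s["tcp_pos"],RQ(s["orientation"]))
p0=s["tcp_pos"];p1=np.array([.408,-.322,.235])
rows([(p0+(p1-p0)*t,down(np.radians(92.5+90*t))) for t in [.06,.17,.28,.39,.50,.61,.72,.83,.94,1]],pose0)
print(proj(c,[.408,-.322,.17]))
```

```text
t 55.75 tcp [ 0.4976 -0.1926  0.3268] R [[0.0, -0.046, 0.999], [-0.0, 0.999, 0.046], [-1.0, -0.0, 0.0]] F [0.8 0.2 0.8] gap 45.0 q [-0.52  0.22  0.16  1.51 -0.   -0.57]
[5.5, -7.5, -5.5, -5.0, 0.0, 0.0], [15.5, -20.5, -16.0, -15.0, 0.0, 0.0], [26.0, -34.0, -26.5, -25.0, 0.0, 0.0], [36.0, -47.0, -37.0, -35.0, 0.0, 0.0], [46.5, -60.5, -47.5, -45.0, 0.0, 0.0], [56.5, -73.5, -58.0, -54.5, 0.0, 0.0], [66.5, -87.0, -68.5, -64.5, 0.0, 0.0], [77.0, -100.5, -79.0, -74.5, 0.0, 0.0], [87.0, -113.5, -89.5, -84.5, 0.0, 0.0], [92.5, -121.0, -95.0, -90.0, 0.0, 0.0], 
[[148.54707348  93.59456207]]
```

View pics/y_wrist.png

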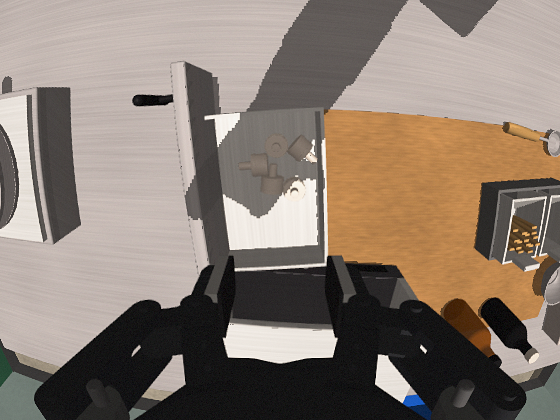

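View pics/y2.png

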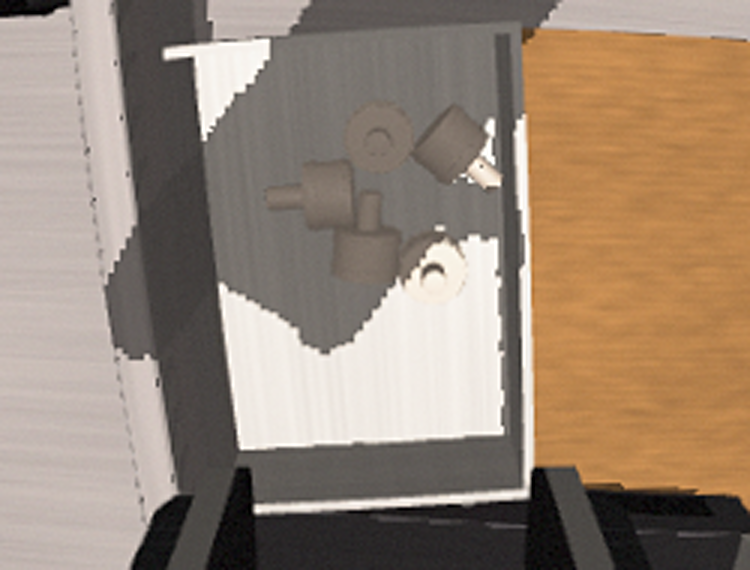

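All five caps (2 loose, 3 from the bin) are on the tray floor. Now the handle for closing; its top shows at about (139,100).

Run:
```python
from h import *
c=cam("wrist"); a=cam("scene"); crop(c,110,50,120,90,6,"z2"); crop(a,190,80,80,60,8,"z3")
print(onz(c,(140,100),.17), proj(a,[[.408,-.322,.17],[.412,-.332,.17]]))
```

```text
[ 0.41350743 -0.33593989  0.17      ] [[233.0710612  105.39142119]
 [230.07672808 104.48479968]]
```

View pics/z2.png

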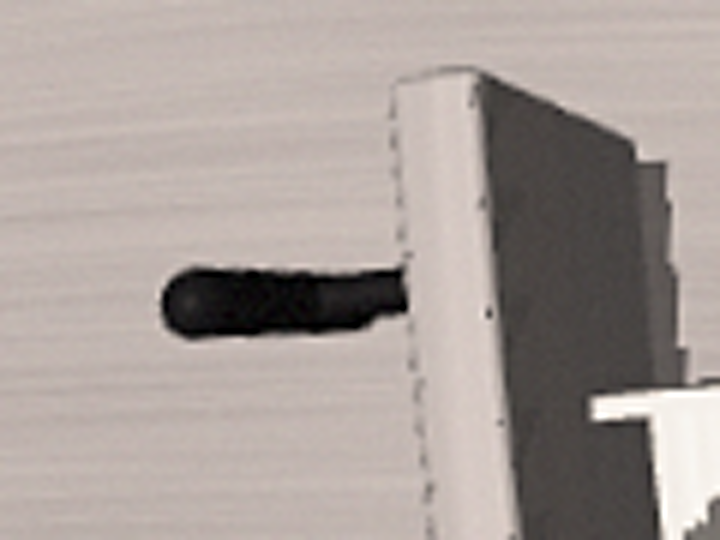

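View pics/z3.png

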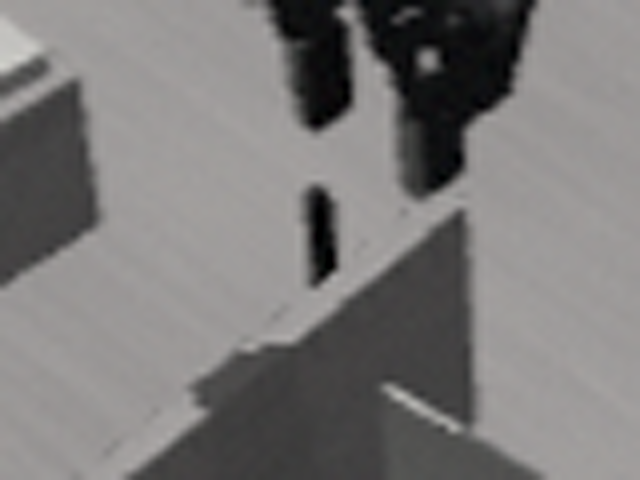

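Run:
```python
from fk import *
from h import *
s=get_state(); pose0=(s["tcp_pos"],RQ(s["orientation"]))
p0=s["tcp_pos"];p1=np.array([.4125,-.334,.235])
rows([(p0+(p1-p0)*t,down(np.radians(92.5+93*t))) for t in [.06,.17,.28,.39,.50,.61,.72,.83,.94,1]],pose0)
```

```text
[5.5, -8.5, -5.5, -6.0, 0.0, 0.0], [15.5, -23.5, -15.5, -16.0, 0.0, 0.0], [25.5, -38.5, -25.5, -26.5, 0.0, 0.0], [35.5, -54.0, -35.5, -36.5, 0.0, 0.0], [46.0, -69.0, -45.5, -47.0, 0.0, 0.0], [56.0, -84.5, -55.5, -57.0, 0.0, 0.0], [66.0, -99.5, -65.5, -67.0, 0.0, 0.0], [76.0, -115.0, -75.5, -77.5, 0.0, 0.0], [86.0, -130.0, -85.5, -87.5, 0.0, 0.0], [91.5, -138.5, -91.0, -93.5, 0.0, 0.0],
```

Call:
{"api": "send_rows", "payload": {"plan": [[5, -8.5, -5.5, -6, 0, 0], [14, -23.5, -15.5, -16, 0, 0], [22, -38.5, -25.5, -26, 0, 0], [30, -54, -35.5, -36, 0, 0], [40, -69, -45.5, -46, 0, 0], [50, -84.5, -55.5, -56, 0, 0], [60, -99.5, -65.5, -66, 0, 0], [72, -115, -75.5, -76, 0, 0], [84, -130, -85.5, -86, 0, 0], [91.5, -138.5, -91, -93.5, 0, 0]], "claw": 55}}

```text
clock: 57.15
tcp_pos: [0.4136, -0.3319, 0.2345]
orientation: [0.472, -0.526, 0.472, 0.527]
wrist_force: [0.0, 0.3, -0.4]
finger_gap: 0.0553
```

Run:
```python
from h import *
c=cam("wrist","aa_wrist"); c=cam("wrist"); a=cam("scene"); s=st(); crop(a,190,70,80,60,8,"aa3")
print(proj(c,[.4125,-.334,.17]),proj(a,[.4125,-.334,.17]))
```

```text
t 57.3 tcp [ 0.4137 -0.3318  0.2351] R [[0.0, -0.995, -0.102], [0.001, -0.102, 0.995], [-1.0, -0.0, 0.001]] F [ 0.3 -0.8  0.7] gap 54.8 q [-0.83  0.23 -0.06  1.28  0.   -2.5 ]
[[280.88852784 222.53929058]] [[229.54795293 104.25974305]]
```

View pics/aa_wrist.png

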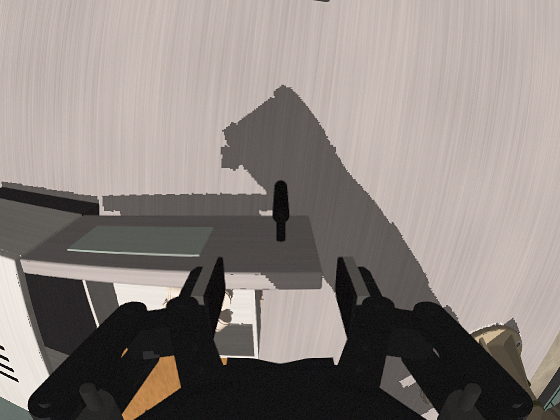

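Call:
{"api": "send_rows", "payload": {"plan": [[15, 1, -2, 0, 0, 0], [30, 1, -2, 0, 0, 0], [45, 1, -2, 0, 0, 0], [60, 1, -2, 0, 0, 0], [75, 1, -2, 0, 0, 0], [90, 1, -2, 0, 0, 0], [100, 1, -2, 0, 0, 0], [104, 1, -2, 0, 0, 0], [104, 1, -2, 0, 0, 0], [104, 1, -2, 0, 0, 0]]}}

```text
clock: 58.55
tcp_pos: [0.4135, -0.3355, 0.1325]
orientation: [-0.473, 0.526, -0.473, -0.524]
wrist_force: [-0.0, 0.5, -0.4]
finger_gap: 0.0552
```

Call:
{"api": "send_rows", "payload": {"plan": [[0, 0, 0, 0, 0, 0], [0, 0, 0, 0, 0, 0], [0, 0, 0, 0, 0, 0], [0, 0, 0, 0, 0, 0], [0, 0, 0, 0, 0, 0], [0, 0, 0, 0, 0, 0], [0, 0, 0, 0, 0, 0], [0, 0, 0, 0, 0, 0], [0, 0, 0, 0, 0, 0], [0, 0, 0, 0, 0, 0]], "claw": 0, "newtons": 40}}

```text
clock: 59.8
tcp_pos: [0.4135, -0.3353, 0.1323]
orientation: [-0.473, 0.526, -0.473, -0.525]
wrist_force: [2.2, 1.1, 5.8]
finger_gap: 0.0109
```

Run:
```python
from h import *
st(); arc(None,95.9,70.9,10)
```

```text
t 59.8 tcp [ 0.4135 -0.3353  0.1323] R [[0.002, -0.995, -0.104], [-0.001, -0.104, 0.995], [-1.0, -0.002, -0.001]] F [2.2 1.1 5.8] gap 10.9 q [-0.83  0.28 -0.25  1.04  0.   -2.51]
[-0.0, 1.8, 10.5, 2.5, 0.0, 0.0], [-0.0, 3.2, 21.1, 5.0, 0.0, 0.0], [-0.1, 4.1, 31.7, 7.5, 0.0, 0.0], [-0.1, 4.5, 42.4, 10.0, 0.0, 0.0], [-0.1, 4.5, 53.1, 12.5, 0.0, 0.0], [-0.1, 4.0, 63.7, 15.0, 0.0, 0.0], [-0.1, 3.1, 74.4, 17.5, 0.0, 0.0], [-0.1, 1.7, 85.0, 20.0, 0.0, 0.0], [-0.1, -0.2, 95.5, 22.5, 0.0, 0.0], [-0.2, -2.6, 105.9, 25.0, 0.0, 0.0],
```

Run:
```python
from fk import *
from h import arc
P=np.array([[.5861,-.0249],[.4752,-.0875],[.4108,-.1966],[.4093,-.3224],[.4135,-.3353]])
o=least_squares(lambda h:np.r_[np.linalg.norm(P-h,axis=1)-.24466],[.645,-.263]); H=o.x; print(H,o.fun.round(4))
az=np.degrees(np.arctan2(*(P-H).T[::-1]))%360-90-np.degrees(np.arctan2(.0475,.24)); print(az)
t=az[-1]; arc(None,t,t-25,10)
```

```text
[ 0.64663114 -0.26196487] [ 0.     -0.0001  0.0001  0.0002 -0.0003]
[ 3.12850254 33.30238131 63.31321297 93.09132833 96.26669216]
[-0.0, 1.9, 10.5, 2.5, 0.0, 0.0], [-0.0, 3.3, 21.1, 5.0, 0.0, 0.0], [-0.1, 4.3, 31.7, 7.5, 0.0, 0.0], [-0.1, 4.8, 42.4, 10.0, 0.0, 0.0], [-0.1, 4.9, 53.0, 12.5, 0.0, 0.0], [-0.1, 4.4, 63.7, 15.0, 0.0, 0.0], [-0.1, 3.6, 74.4, 17.5, 0.0, 0.0], [-0.1, 2.2, 84.9, 20.0, 0.0, 0.0], [-0.1, 0.4, 95.5, 22.5, 0.0, 0.0], [-0.2, -1.9, 105.9, 25.0, 0.0, 0.0],
```

Call:
{"api": "send_rows", "payload": {"plan": [[0, 1, 5, 1, 0, 0], [0, 3, 17, 4, 0, 0], [0, 4.3, 31.5, 7.5, 0, 0], [0, 4.8, 42.5, 10, 0, 0], [0, 4.9, 53, 12.5, 0, 0], [0, 4.4, 63.5, 15, 0, 0], [0, 3.6, 74.5, 17.5, 0, 0], [0, 2.2, 85, 20, 0, 0], [0, 0.4, 95.5, 22.5, 0, 0], [0, -2, 106, 25, 0, 0]]}}

```text
clock: 61.05
tcp_pos: [0.4046, -0.2297, 0.1323]
orientation: [0.576, -0.411, 0.576, 0.409]
wrist_force: [3.1, -1.2, 4.7]
finger_gap: 0.0107
```

```bash
cat >> fk.py <<'E'
def doorang(H=np.array([.64663,-.26196])):
    p=get_state()["tcp_pos"][:2]; d=p-H; return np.degrees(np.arctan2(d[1],d[0]))%360-90-np.degrees(np.arctan2(.0475,.24)),np.linalg.norm(d)
E
python3 - <<'E'
from fk import *
from h import arc,st
st(); t,r=doorang(); print(t,r); arc(None,t,t-30,10)
E
```

```text
t 61.05 tcp [ 0.4046 -0.2297  0.1323] R [[0.002, -0.945, 0.328], [-0.002, 0.328, 0.945], [-1.0, -0.003, -0.001]] F [ 3.1 -1.2  4.7] gap 10.7 q [-0.69  0.16 -0.41  1.   -0.   -1.93]
71.22136917850648 0.244196926260164
[-0.0, 2.2, 12.6, 3.0, 0.0, 0.0], [-0.0, 3.8, 25.3, 6.0, 0.0, 0.0], [-0.1, 4.7, 38.1, 9.0, 0.0, 0.0], [-0.1, 5.0, 50.9, 12.0, 0.0, 0.0], [-0.1, 4.5, 63.7, 15.0, 0.0, 0.0], [-0.1, 3.4, 76.5, 18.0, 0.1, 0.0], [-0.1, 1.7, 89.2, 21.0, 0.1, 0.0], [-0.1, -0.8, 101.7, 24.0, 0.1, 0.0], [-0.2, -3.9, 114.2, 27.0, 0.1, 0.0], [-0.2, -7.6, 126.4, 30.0, 0.1, 0.0],
```

Call:
{"api": "send_rows", "payload": {"plan": [[0, 2.2, 12.5, 3, 0, 0], [0, 3.8, 25.5, 6, 0, 0], [0, 4.7, 38, 9, 0, 0], [0, 5, 51, 12, 0, 0], [0, 4.5, 63.5, 15, 0, 0], [0, 3.4, 76.5, 18, 0, 0], [0, 1.7, 89, 21, 0, 0], [0, -0.8, 101.5, 24, 0, 0], [0, -4, 114, 27, 0, 0], [0, -7.5, 126.5, 30, 0, 0]]}}

```text
clock: 62.3
tcp_pos: [0.4533, -0.113, 0.1323]
orientation: [0.663, -0.248, 0.662, 0.245]
wrist_force: [3.4, -2.9, 3.9]
finger_gap: 0.0108
```

Run:
```python
from fk import *
from h import arc,st
st(); t,r=doorang(); print(t,r); arc(None,t,t-30,10)
```

```text
t 62.3 tcp [ 0.4533 -0.113   0.1323] R [[0.003, -0.654, 0.757], [-0.003, 0.757, 0.654], [-1.0, -0.004, -0.0]] F [ 3.4 -2.9  3.9] gap 10.8 q [-0.42  0.16 -0.4   1.   -0.   -1.13]
41.193361733881346 0.2440580040947928
[-0.0, 2.2, 12.6, 3.0, 0.0, 0.0], [-0.0, 3.8, 25.3, 6.0, 0.0, 0.0], [-0.0, 4.7, 38.1, 9.0, 0.0, 0.0], [-0.0, 5.0, 50.9, 12.0, 0.1, 0.0], [-0.0, 4.5, 63.7, 15.0, 0.1, 0.0], [-0.0, 3.4, 76.5, 18.0, 0.1, 0.0], [-0.0, 1.7, 89.2, 21.0, 0.1, 0.0], [-0.0, -0.8, 101.7, 24.0, 0.1, 0.0], [0.0, -3.8, 114.2, 27.0, 0.1, 0.0], [0.0, -7.6, 126.4, 30.0, 0.1, 0.0],
```

Call:
{"api": "send_rows", "payload": {"plan": [[0, 2.2, 12.5, 3, 0, 0], [0, 3.8, 25.5, 6, 0, 0], [0, 4.7, 38, 9, 0, 0], [0, 5, 51, 12, 0, 0], [0, 4.5, 63.5, 15, 0, 0], [0, 3.4, 76.5, 18, 0, 0], [0, 1.7, 89, 21, 0, 0], [0, -0.8, 101.5, 24, 0, 0], [0, -4, 114, 27, 0, 0], [0, -7.5, 126.5, 30, 0, 0]]}}

```text
clock: 63.55
tcp_pos: [0.5536, -0.0364, 0.1323]
orientation: [0.705, -0.068, 0.703, 0.065]
wrist_force: [3.1, -5.5, 4.6]
finger_gap: 0.0104
```

Run:
```python
from fk import *
from h import *
st(); t,r=doorang(); print(t,r); arc(None,t,t-10,5)
b=cam("side"); crop(b,200,100,230,150,3,"bb_side");a=cam("scene"); crop(a,120,120,170,130,4,"bb_scene")
```

```text
t 63.55 tcp [ 0.5536 -0.0364  0.1323] R [[0.002, -0.187, 0.982], [-0.004, 0.982, 0.187], [-1.0, -0.004, 0.001]] F [ 3.1 -5.5  4.6] gap 10.4 q [-0.21  0.32 -0.19  1.06 -0.   -0.4 ]
11.212648591480228 0.24401913225821378
[0.0, 1.6, 8.4, 2.0, 0.0, -0.0], [0.0, 2.9, 16.8, 4.0, 0.0, -0.0], [0.0, 3.8, 25.3, 6.0, 0.0, -0.0], [0.0, 4.5, 33.8, 8.0, 0.0, -0.0], [0.0, 4.9, 42.4, 10.0, 0.0, -0.0],
```

View pics/bb_scene.png

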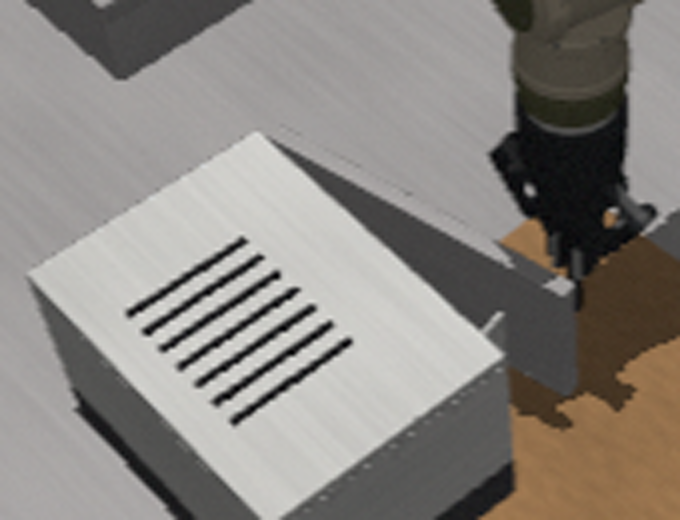

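Call:
{"api": "send_rows", "payload": {"plan": [[0, 0.8, 4, 1, 0, 0], [0, 1.6, 8.5, 2, 0, 0], [0, 2.3, 12.5, 3, 0, 0], [0, 2.9, 17, 4, 0, 0], [0, 3.4, 21, 5, 0, 0], [0, 3.8, 25.5, 6, 0, 0], [0, 4.2, 29.5, 7, 0, 0], [0, 4.5, 34, 8, 0, 0], [0, 4.7, 38, 9, 0, 0], [0, 4.9, 42.5, 10, 0, 0]]}}

```text
clock: 64.9
tcp_pos: [0.5936, -0.0237, 0.1323]
orientation: [0.708, -0.007, 0.707, 0.004]
wrist_force: [1.1, -4.4, 5.9]
finger_gap: 0.011
```

Call:
{"api": "send_rows", "payload": {"plan": [[0, 0, 1, 0.3, 0, 0], [0, 0, 2, 0.5, 0, 0], [0, 0, 3, 0.7, 0, 0], [0, 0, 4, 1, 0, 0], [0, 0, 5, 1.2, 0, 0], [0, 0, 6, 1.5, 0, 0], [0, 0, 7, 1.7, 0, 0], [0, 0, 8, 2, 0, 0], [0, 0, 8, 2, 0, 0], [0, 0, 8, 2, 0, 0]]}}

```text
clock: 66.15
tcp_pos: [0.6012, -0.0222, 0.1323]
orientation: [0.707, 0.006, 0.707, -0.007]
wrist_force: [0.8, 0.5, 7.2]
finger_gap: 0.011
```

Run:
```python
from fk import *
from h import *
st(); t,r=doorang(); print(t,r); arc(None,t,t-4,4)
b=cam("side"); crop(b,200,100,230,150,3,"cc_side");a=cam("scene"); crop(a,120,120,170,130,4,"cc_scene")
```

```text
t 66.15 tcp [ 0.6012 -0.0222  0.1323] R [[0.001, 0.018, 1.0], [-0.001, 1.0, -0.018], [-1.0, -0.001, 0.001]] F [0.8 0.5 7.2] gap 11.0 q [-0.17  0.41 -0.06  1.1  -0.   -0.15]
-0.4723246433167567 0.24404358218412056
[0.0, 0.8, 4.2, 1.0, 0.0, -0.0], [0.0, 1.6, 8.4, 2.0, 0.0, -0.0], [0.0, 2.3, 12.6, 3.0, 0.0, -0.0], [0.0, 2.9, 16.8, 4.0, 0.0, -0.0],
```

View pics/cc_scene.png

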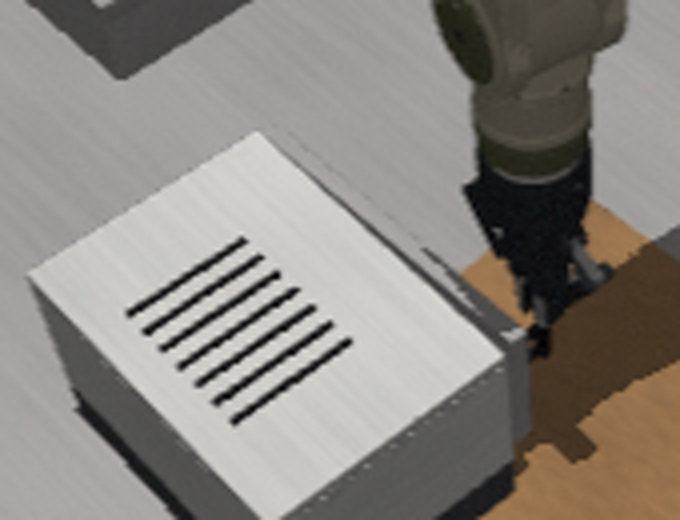

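Almost shut. Continuing in small steps until the force rises.

Call:
{"api": "send_rows", "payload": {"plan": [[0, 0.1, 1, 0.2, 0, 0], [0, 0.3, 2, 0.5, 0, 0], [0, 0.5, 3, 0.7, 0, 0], [0, 0.7, 4, 1, 0, 0], [0, 0.8, 5, 1.2, 0, 0], [0, 1, 6, 1.4, 0, 0], [0, 1, 6, 1.4, 0, 0], [0, 1, 6, 1.4, 0, 0], [0, 1, 6, 1.4, 0, 0], [0, 1, 6, 1.4, 0, 0]]}}

```text
clock: 67.5
tcp_pos: [0.6071, -0.0211, 0.1323]
orientation: [0.707, 0.015, 0.707, -0.015]
wrist_force: [0.2, 0.9, 6.7]
finger_gap: 0.0107
```

Run:
```python
from fk import *
from h import *
st(); print(doorang())
```

```text
t 67.5 tcp [ 0.6071 -0.0211  0.1323] R [[0.001, 0.042, 0.999], [-0.001, 0.999, -0.042], [-1.0, -0.001, 0.001]] F [0.2 0.9 6.7] gap 10.7 q [-0.17  0.42 -0.05  1.1  -0.   -0.12]
(np.float64(-1.8852067363760803), np.float64(0.24406404906869456))
```

Call:
{"api": "send_rows", "payload": {"plan": [[0, 0.1, 0.5, 0.1, 0, 0], [0, 0.2, 1, 0.2, 0, 0], [0, 0.2, 1.5, 0.3, 0, 0], [0, 0.3, 2, 0.5, 0, 0], [0, 0.3, 2.5, 0.6, 0, 0], [0, 0.4, 3, 0.7, 0, 0], [0, 0.4, 3.5, 0.8, 0, 0], [0, 0.4, 4, 1, 0, 0], [0, 0.4, 4, 1, 0, 0], [0, 0.4, 4, 1, 0, 0]]}}

```text
clock: 68.75
tcp_pos: [0.6094, -0.0207, 0.1323]
orientation: [0.706, 0.021, 0.708, -0.021]
wrist_force: [-5.5, 1.2, 10.0]
finger_gap: 0.0104
```

Run:
```python
from fk import *
from h import *
st(); print(doorang())
```

```text
t 68.75 tcp [ 0.6094 -0.0207  0.1323] R [[-0.002, 0.059, 0.998], [-0.001, 0.998, -0.059], [-1.0, -0.001, -0.002]] F [-5.5  1.2 10. ] gap 10.4 q [-0.17  0.43 -0.04  1.11 -0.   -0.11]
(np.float64(-2.425557604208496), np.float64(0.24407348272306956))
```

Call:
{"api": "send_rows", "payload": {"plan": [[0, 0, 1, 0, 0, 0], [0, 0, 2, 0, 0, 0], [0, 0, 2, 0, 0, 0], [0, 0, 2, 0, 0, 0], [0, 0, 2, 0, 0, 0], [0, 0, 1, 0, 0, 0], [0, 0, 0, 0, 0, 0], [0, 0, 0, 0, 0, 0], [0, 0, 0, 0, 0, 0], [0, 0, 0, 0, 0, 0]]}}

```text
clock: 70.0
tcp_pos: [0.6094, -0.0208, 0.1323]
orientation: [0.706, 0.021, 0.708, -0.021]
wrist_force: [-5.0, 0.6, 9.5]
finger_gap: 0.0108
```

Call:
{"api": "send_rows", "payload": {"plan": [[0, 0, 0, 0, 0, 0], [0, 0, 0, 0, 0, 0], [0, 0, 0, 0, 0, 0], [0, 0, 0, 0, 0, 0], [-3, 0, 0, 0, 0, 0], [-15, 0, 0, 0, 0, 0], [-35, 0, 0, 0, 0, 0], [-60, 0, 0, 0, 0, 0], [-90, 0, 0, 0, 0, 0], [-120, 0, 0, 0, 0, 0]], "claw": 40}}

```text
clock: 71.25
tcp_pos: [0.6117, -0.0208, 0.254]
orientation: [0.708, 0.021, 0.706, -0.022]
wrist_force: [-0.3, -0.6, -0.6]
finger_gap: 0.0402
```

Run:
```python
from fk import *
from h import *
st(); print(doorang())
c=cam("wrist","dd_wrist"); crop(c,10,180,400,130,2,"dd2")
b=cam("side"); crop(b,200,100,180,130,4,"dd_side");a=cam("scene","dd_full"); crop(a,120,120,170,130,4,"dd_scene")
S=lambda th:R.from_euler("z",th,degrees=True).apply([-.0475,.24,0])[:2]+[.64663,-.26196]
for th in (-2.4,0,2): print(th, proj(c,[*S(th),.17]), proj(a,[*S(th),.17]),proj(b,[*S(th),.17]))
```

```text
t 71.25 tcp [ 0.6117 -0.0208  0.254 ] R [[0.002, 0.06, 0.998], [-0.001, 0.998, -0.06], [-1.0, -0.001, 0.003]] F [-0.3 -0.6 -0.6] gap 40.2 q [-0.16  0.38  0.2   1.39 -0.   -0.1 ]
(np.float64(-2.9458581593248603), np.float64(0.24368035975197058))
-2.4 [[280.95039564 210.94321808]] [[252.33273651 192.01600367]] [[295.33446337 173.4707182 ]]
0 [[277.66918353 197.89450328]] [[254.50180336 189.6674272 ]] [[298.65609227 174.71825618]]
2 [[274.43148365 186.89011005]] [[256.20159512 187.6726612 ]] [[301.51051143 175.704369  ]]
```

View pics/dd2.png

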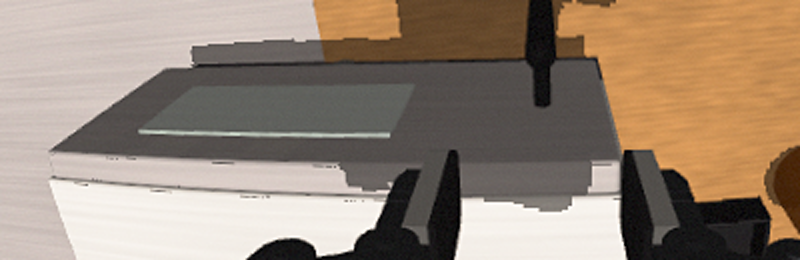

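View pics/dd_scene.png

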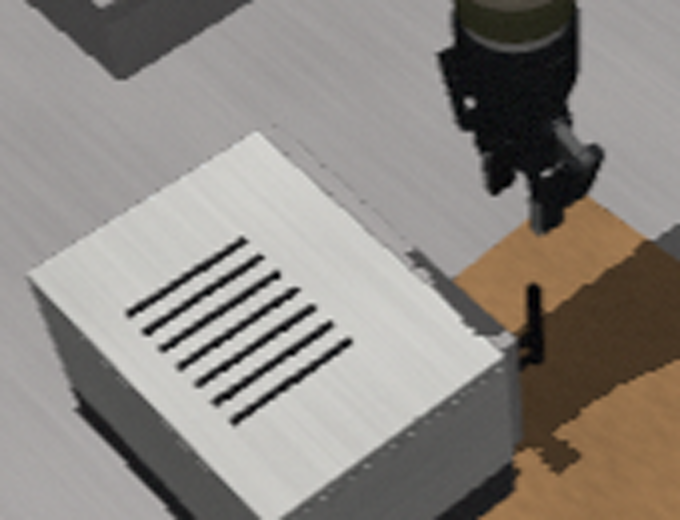

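View pics/dd_side.png

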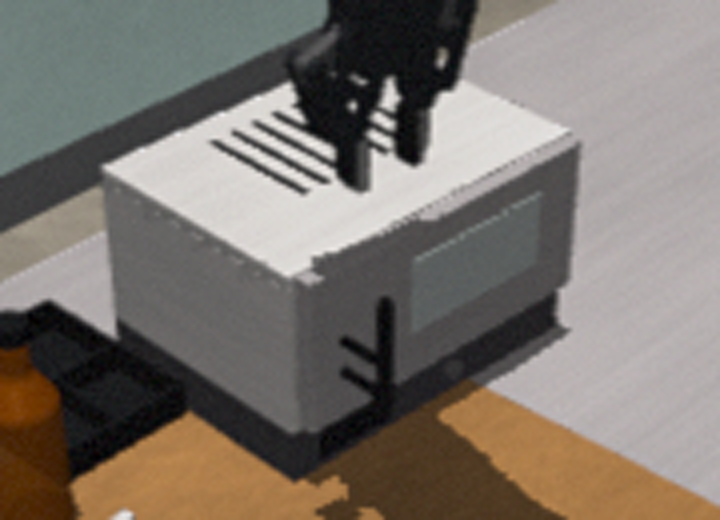

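View pics/dd_full.png

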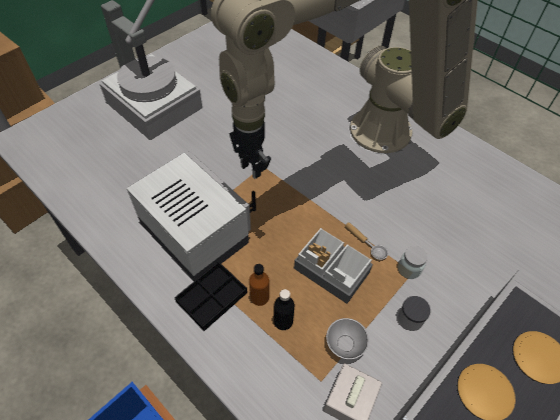

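Call:
{"api": "send_rows", "payload": {"plan": [[-10, 5, -10, 0, 0, 0], [-25, 15, -20, 0, 0, 0], [-40, 30, -30, 0, 0, 0], [-50, 45, -40, 0, 0, 0], [-60, 60, -50, 0, 0, 0], [-60, 75, -60, 0, 0, 0], [-60, 90, -70, 0, 0, 0], [-60, 100, -80, 0, 0, 0], [-60, 100, -80, 0, 0, 0], [-60, 100, -80, 0, 0, 0]]}}

```text
clock: 72.65
tcp_pos: [0.5378, 0.0836, 0.3116]
orientation: [0.707, 0.021, 0.706, -0.022]
wrist_force: [0.0, 1.1, 0.3]
finger_gap: 0.0397
```

Run:
```python
from fk import *
from h import *
st()
c=cam("wrist","ee_wrist"); crop(c,40,140,200,150,4,"ee2")
b=cam("side"); crop(b,225,110,130,110,6,"ee_side");a=cam("scene"); crop(a,180,150,90,75,8,"ee_scene")
```

```text
t 72.65 tcp [0.5378 0.0836 0.3116] R [[0.001, 0.06, 0.998], [-0.001, 0.998, -0.06], [-1.0, -0.001, 0.001]] F [0.  1.1 0.3] gap 39.7 q [ 0.01  0.24  0.15  1.47 -0.    0.07]
```

View pics/ee_wrist.png

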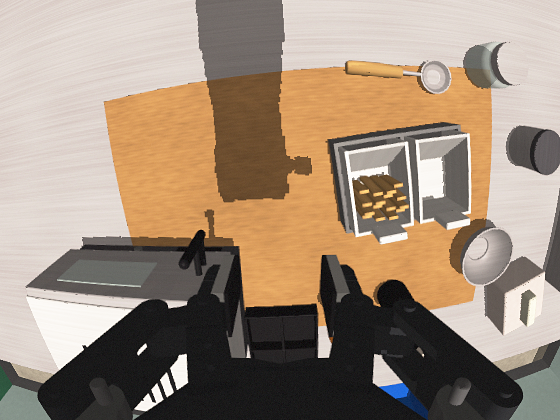

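View pics/ee_scene.png

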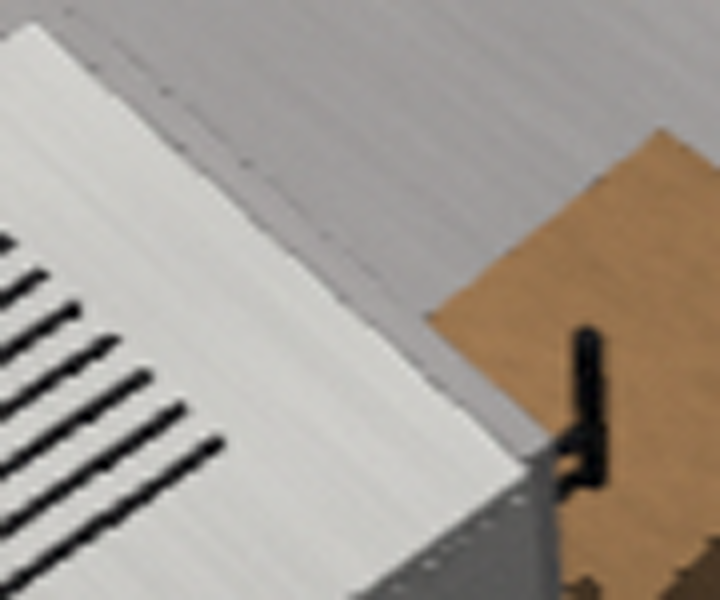

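View pics/ee_side.png

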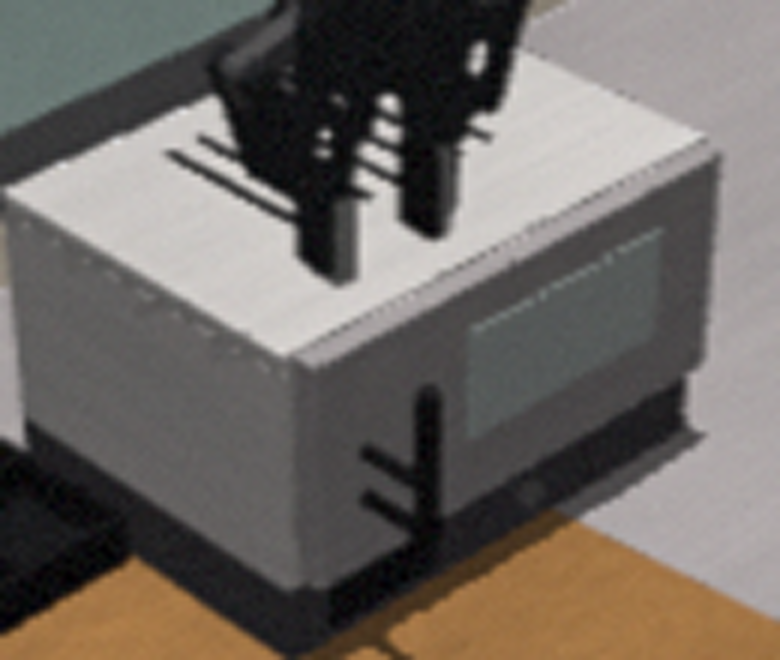

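The door is flush along the roof edge with no gap. The counter is clear of caps and the bin is home and empty at (440,175). Handing in.

Run:
```python
from workcell import job
print(job.hand_in())
```

```text
the job is handed in; nothing more can be done
None
```

The job is done and handed in at about 73 s. No verdict came back.

I opened the door by its handle to about 95°, then put the two loose caps in the tray. I lifted the bin straight up with its three caps, tipped it 90° over the tray, set it back in its slot and closed the door.

**Last checks**
- **Caps:** the last look into the tray before closing showed five caps on its floor. No third loose cap was ever seen, and none was left on the counter.
- **Bin:** it is empty and upright, and it met the slot floor with about 8 N before release. Its rim looks level with the other bin's.
- **Door:** it came up against the stop at the cabinet's own yaw (about -2.4°). After release it sits flush, with no gap in the scene or side view.
- **Other objects:** they look unmoved in the pictures.

**What disagreed or went wrong**
- Rehearsing the tip in the air, the first pose was out of reach. The arm stopped right at two joint range limits (joints 3 and 5). The wrist force read 51 N for a moment there and was back near zero at the next reading. I tipped from another direction instead.
- The door moved about 3° further open after I first let go of the handle, so I measured the handle again before closing.
- The cameras placed the bin's tab about 4 mm apart, which was within the gripper's opening.

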